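Fill the blender jar with melon balls through the funnel

TASK

Pick up the scoop by its handle and tip all six frozen melon balls through the orange funnel into the glass blender jar, without spilling any or knocking the jar or funnel over; if some stick in the funnel, free them. Then set the empty scoop down upright on the counter, with the jar standing close to where it was and the funnel still seated in it. Leave everything else alone and do not press the blender's button.

Things in the scene. Friction and masses are not known exactly. Their poses are not given: they have to be found in the camera images.
- scoop_grip (a point): Middle of the black handle of the small steel scoop. The handle is a level bar with flat upright sides, 14 mm thick (scoop y), 26 mm tall (z), 85 mm long (x); its middle lies 47 mm above the counter, 100 mm behind the middle of the pan; the pan's back wall (66 mm wide) is 50 mm ahead of it. Axes: x points along the handle towards the pan and its open front, y to the side, z up. At the start handle and grip point are towards the robot.
- scoop_lip (a point): Middle of the open front edge of the scoop, 150 mm ahead of scoop_grip and 41 mm lower. The pan is 100 mm long, 66 mm wide, 42 mm tall with 3 mm walls, open at the top and at the front, with a flat bottom; a sill 3 mm high across the front edge keeps the balls in, but a jerk can roll them over it. Carried still, they begin to roll over it when the front is tilted about 40 degrees down, all are out at 60. Scoop with handle 0.18 kg. Same axes as scoop_grip.
- scoop_mid (a point): Middle of the scoop's pan, half-way up (21 mm above its underside). Same axes.
- jar_mouth (a point): Centre of the mouth of the round glass blender jar (z up): 125 mm above the counter, 54 mm inner width, 62 mm outer. The jar's body below is 90 mm wide. Loose, stands on the counter, about 0.65 kg.
- jar: The same glass jar; origin at the centre of its underside, z up.
- funnel_rim (a point): Centre of the upper rim of the orange funnel, 90 g, standing loosely in the jar's mouth; z up, 183 mm above the counter. Rim 124 mm wide, collar 12 mm deep, below it a 48 degree cone, 44 mm deep, to a throat 40 mm wide reaching 32 mm down. Balls tipped in a rush may bridge over the throat and stick (tipped slowly they jam less); stirring or poking gently from above, 3 to 8 N, frees them.
- bowl_rim (a point): Bystander: rim centre of the steel bowl, 150 mm wide, 60 mm tall.
- gasket: Bystander: red silicone gasket ring lying flat, 90 mm wide, 6 mm thick; origin at the centre of its underside.
- spoon_grip (a point): Bystander: wooden spoon, 260 mm long, lying along its x; this point is on its handle.
- screwdriver_grip (a point): Bystander: grey plastic screwdriver lying along its x; this point is on its handle.
- cap: Bystander: black screw cap of the jar, 72 mm wide, 19 mm tall; origin at the centre of its underside.
- motor: Bystander, fixed: white blender motor base, 190 mm wide at the foot, 209 mm tall, origin at the centre of its underside.
- start (a joint): Travel of the black push button on the front of the motor base, 0 at rest, 0.005 m fully pressed; it must stay unpressed.
- ball1_center (a point): Centre of melon ball 1 of 6: frozen hard and slippery, orange, 26 mm across, 10 g. At the start all six lie in the scoop's pan.
- ball2_center (a point): Centre of melon ball 2 of 6: frozen hard and slippery, orange, 26 mm across, 10 g. At the start all six lie in the scoop's pan.
- ball3_center (a point): Centre of melon ball 3 of 6: frozen hard and slippery, orange, 26 mm across, 10 g. At the start all six lie in the scoop's pan.
- ball4_center (a point): Centre of melon ball 4 of 6: frozen hard and slippery, orange, 26 mm across, 10 g. At the start all six lie in the scoop's pan.
- ball5_center (a point): Centre of melon ball 5 of 6: frozen hard and slippery, orange, 26 mm across, 10 g. At the start all six lie in the scoop's pan.
- ball6_center (a point): Centre of melon ball 6 of 6: frozen hard and slippery, orange, 26 mm across, 10 g. At the start all six lie in the scoop's pan.
- scoop: The scoop; origin at the centre of the pan's underside, same axes as scoop_grip.
Things that resemble listed ones, but are neither listed nor needed, are in the scene too. What is shaped like the jar but purple is not meant.

How it is judged:
By the outcome, as a careful person would: the job done as asked, in the order asked, and still so for the second after the job is handed in, with the robot touching nothing.
It also fails if it takes over 72 s, if anything falls off the work surface, if the arm or the gripper's body presses on something with over 40 N, if the wrist force passes 120 N, or if a joint passes its speed limit or range.

ROBOT

A 6-joint arm with a two-finger parallel gripper is mounted at the origin on the work surface. World frame = base frame: x ahead of the robot, y to its left, z up, the work surface at z = 0. Lengths are in m, angles in rad, forces in N, time in s.
With the tool pointing down it reaches from about 0.25 to 0.775 m from the base axis. Payload 4 kg.
Tool frame: the origin (TCP) lies at the very end of the fingers, on their centre line; the grasp point (between the pads) lies hold_point_z behind it (hold_point_z is the distance from the TCP to the grasp point, in m); z points along the fingers, y is the direction in which the jaws open and shut (so a half turn about z gives the same grasp; the last joint's range is limited). The gripper opens to 94 mm and grips with 3 to 60 N. Pads are 16 mm wide; open, the fingers measure 119 mm over their backs; the gripper's body (75 mm by 177 mm) begins 78 mm behind the grasp point.
Start: joints at [-1.385, 0.087, 1.371, -0, 1.684, -0.103], TCP at [0.157, -0.527, 0.206] pointing down, gripper open.
Joint ranges: [-3.1, 3.1], [-0.76, 2.03], [0.27, 2.55], [-1.08, 4.22], [0.17, 2.65], [-2.57, 2.57]. Speed limits (rad/s): [2.79, 2.79, 3.14, 3.14, 3.14, 3.14].

INTERFACE

Orientations are given as [roll, pitch, yaw] about the fixed x, y, z axes, in that order (R = Rz(yaw) Ry(pitch) Rx(roll)).
In Python, from bench import * gives the robot as it stands.
- The arm moves only by the tool step_arm, never from a script. Its argument "increments" is text: rows parted by semicolons, each of 6 numbers parted by spaces: the shift along the tool's x, y, z in cm, then the turn, a rotation vector about the tool's x, y, z in rad. A call has 1 to 5 rows; each row shifts and turns the commanded pose from where the row before left it, along the tool's axes as they then stand; what a row does not reach is not made up. A row lasts 1/10 s, in which the tool goes at most 50 mm and 8.59 degrees, less where a joint would pass 70% of its speed; a pose out of reach is approached as far as the arm can. A call is refused whole if a number of a shift passes 5 or a number of a turn 0.15, either way. A call with a gripper value outside its range is refused whole. "claw" is the gripper's target within -1 to 1 (shut at 1, half-way at 0, fully open at -1), set as the call begins (left out, the last holds). The fingers move at their own pace and stop on an object; the grip force is fixed at half the most. Time passes only in rows, so rows that do not move let the fingers close. It gives the time, the measured TCP pose, the force and the opening at its end, in the units of the state.
- get_obs(): the state, without advancing time (a new reading comes with each control period).
- snapshot(name): name is "side" or "top"; returns the picture (384x512x3 uint8, red, green, blue); there is no depth.
- calibration(name): a dict with "camera_matrix" (3x3 intrinsics, pixels), "k1" (the pictures are not rectified: a ray, as slopes to the right and down, at radius r is drawn at 1 + k1 r^2 times it, then the intrinsics apply), "eye" and "orientation" of the camera in the world. Camera axes: x right, y up, looking along -z (the intrinsics and any distortion apply to the point x, -y, -z); pixel columns grow to the right and rows downward; lengths in m; the calibration is good to about 2 mm. A picture is of the moment at which its call begins. calibration takes no time and is no camera call.
- close_job(): hands the job in, once; it reports no verdict.
The state is a dict: "time": time; "joint_positions": joint angles; "qvel": joint speeds; "joint_torque": joint torques, N m; "tool_pos": TCP position; "ee_rot": TCP orientation; "wrist_force": force on the tool from outside, world axes, zero at the start; "wrist_torque": the same for the moment, N m; "width": finger opening in m.
Only numpy, scipy, OpenCV 4.12 (cv2) and the standard library are available. Lean on these libraries where they do the work, as an engineer would, in place of code of your own. Each camera call takes 0.05 s, during which the arm holds its last target. There are 200 camera calls.

## Working session

There is one attempt and no reset: what is moved stays moved. The work goes in short steps, Python scripts to look and compute and a tool call to move; the robot and the scene stay as the last step left them, time stands still between calls to the robot, and variables do not carry over. Pictures are saved under pics/ and viewed, about 8 in all and at most 12, crops included, and the job is handed in when it is done.

Besides the shell and the picture viewer there is one more tool, called after ">>>" as a command line: name --argument value ..., lists and objects as JSON in quotes. step_arm: Moves the arm, as the interface text tells. Its arguments: {"type":"object","properties":{"increments":{"type":"string"},"claw":{"type":"number"}},"required":["increments"]}

```bash
ls; mkdir -p pics; python3 - <<'E'
from bench import *
import cv2
for n in("side","top"):
    im=snapshot(n); cv2.imwrite(f"pics/{n}0.png",cv2.cvtColor(im,cv2.COLOR_RGB2BGR)); print(n,calibration(n))
print(get_obs())
E
python3 - <<'E'
import cv2
for n in("side","top"):
    im=cv2.imread(f"pics/{n}0.png"); cv2.imwrite(f"pics/{n}0b.png",cv2.resize(im,(800,600),interpolation=cv2.INTER_CUBIC))
E
```

```text
pics
side {'camera_matrix': array([[412.26132676,   0.        , 259.51936375],
       [  0.        , 412.26132676, 186.83703581],
       [  0.        ,   0.        ,   1.        ]]), 'k1': -0.09134188702263861, 'eye': array([ 0.10786514, -1.0498112 ,  0.83364754]), 'orientation': array([ 1.03075863,  0.01981182, -0.41652589])}
top {'camera_matrix': array([[462.615923  ,   0.        , 258.33779328],
       [  0.        , 462.615923  , 187.46672531],
       [  0.        ,   0.        ,   1.        ]]), 'k1': -0.12067007587562513, 'eye': array([0.42495622, 0.04700469, 1.48457644]), 'orientation': array([ 0.09999531, -0.00261992, -1.5401894 ])}
{'time': 0.1, 'joint_positions': array([-1.38508857e+00,  8.78813631e-02,  1.37208502e+00,  7.51534342e-06,
        1.68354841e+00, -1.03087976e-01]), 'qvel': array([-0.00172028, -0.0019839 , -0.00488273,  0.00066371, -0.00168378,
        0.00014426]), 'joint_torque': array([ 1.96943118e-03, -3.41252196e+01, -3.03300834e+01,  7.21359788e-02,
        3.04937619e-02, -8.49194703e-05]), 'tool_pos': array([ 0.15655577, -0.52675562,  0.20443022]), 'ee_rot': array([-3.13968148e+00, -2.05228628e-04,  2.88796374e-01]), 'wrist_force': array([ 0.77453513, -0.20328729,  0.20414286]), 'wrist_torque': array([-0.01980635,  0.04813876, -0.00937445]), 'width': 0.09414493960074517}
```

View pics/top0b.png

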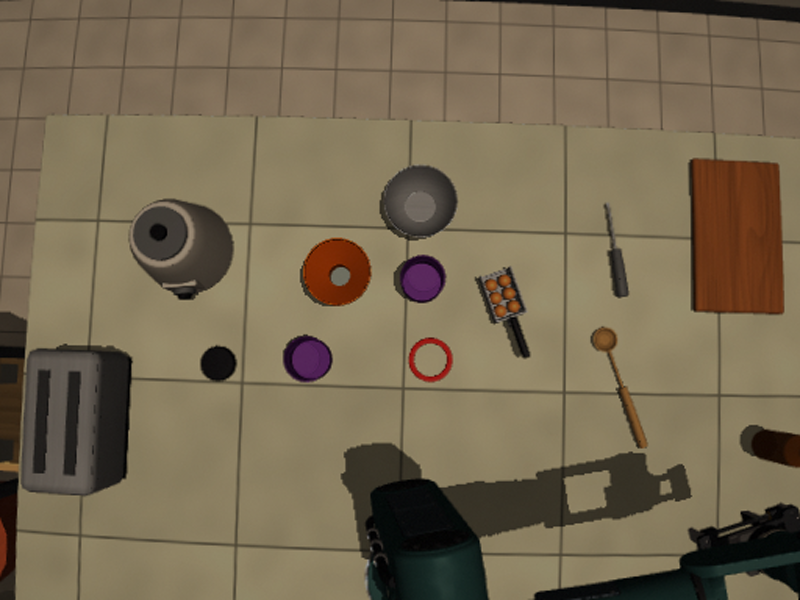

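View pics/side0b.png

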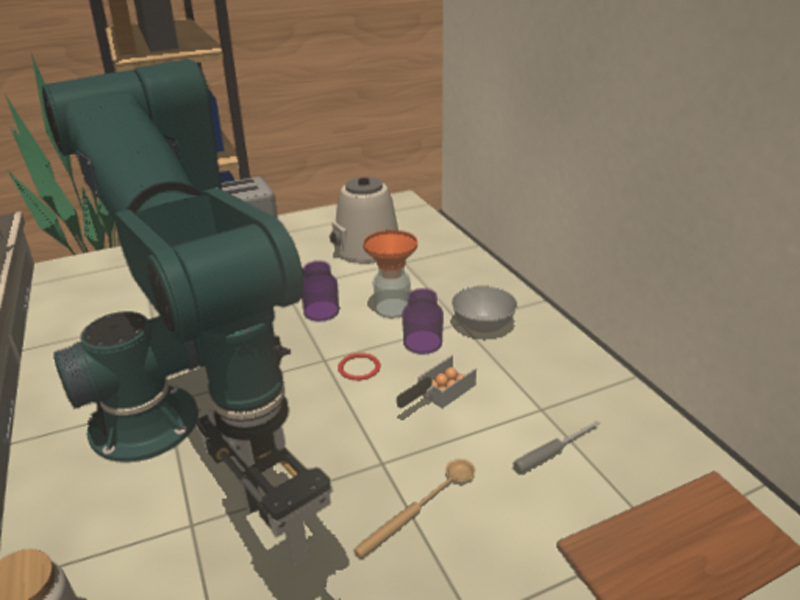

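The top view shows the scoop at about (505,310) of 800x600, its handle toward the robot. The funnel is at (336,272), with purple decoys at (421,279) and (308,358). Next is an enlarged crop.

```bash
cat > h.py <<'E'
import numpy as np,cv2
from scipy.spatial.transform import Rotation as R
from bench import *
def K(n):
    c=calibration(n); return c,R.from_euler('xyz',c['orientation']).as_matrix()
def px2w(n,u,v,z):
    c,M=K(n); k=c['camera_matrix']; d=np.array([(u-k[0,2])/k[0,0],(v-k[1,2])/k[1,1]]); p=d.copy()
    for _ in range(20): p=d/(1+c['k1']*(p@p))
    r=M@np.array([p[0],-p[1],-1]); return c['eye']+r*(z-c['eye'][2])/r[2]
def w2px(n,P):
    c,M=K(n); q=M.T@(np.array(P)-c['eye']); p=np.array([q[0],-q[1]])/-q[2]; p=p*(1+c['k1']*(p@p))
    k=c['camera_matrix']; return np.array([p[0]*k[0,0]+k[0,2],p[1]*k[1,1]+k[1,2]])
def save(n,f,box=None,s=1.5625):
    im=cv2.cvtColor(snapshot(n),cv2.COLOR_RGB2BGR); cv2.imwrite(f"pics/{f}_raw.png",im)
    if box: im=im[box[1]:box[3],box[0]:box[2]]
    cv2.imwrite(f"pics/{f}.png",cv2.resize(im,None,fx=s,fy=s,interpolation=cv2.INTER_CUBIC))
E
python3 - <<'E'
from h import *
s=1/1.5625
for nm,u,v,z in [("funnel",336,272,.183),("scoop handle front",507,318,.06),("handle end",525,356,.06),("lipL",476,278,.042),("lipR",508,268,.042),("motor",181,245,.1),("purple1",421,279,.12),("purple2",308,358,.12),("bowl",419,202,.06)]:
    print(nm,px2w("top",u*s,v*s,z))
im=cv2.imread("pics/top0.png")
cv2.imwrite("pics/c1.png",cv2.resize(im[150:240,180:350],None,fx=4.7,fy=4.7,interpolation=cv2.INTER_CUBIC))
hsv=cv2.cvtColor(im,cv2.COLOR_BGR2HSV); m=cv2.inRange(hsv,(3,170,60),(15,255,255)); m[:, :185]=0;m[:,245:]=0;m[:140]=0;m[205:]=0
c=max(cv2.findContours(m,0,1)[0],key=cv2.contourArea); (u,v),r=cv2.minEnclosingCircle(c); print(u,v,r,px2w("top",u,v,.183),px2w("top",u+r,v,.183)-px2w("top",u-r,v,.183))
E
```

```text
funnel [0.58996453 0.17160318 0.183     ]
scoop handle front [ 0.52436189 -0.15838553  0.06      ]
handle end [ 0.45029727 -0.19547332  0.06      ]
lipL [ 0.60439694 -0.09698498  0.042     ]
lipR [ 0.62677329 -0.16136198  0.042     ]
motor [0.64481745 0.48685089 0.1       ]
purple1 [0.58950815 0.01546814 0.12      ]
purple2 [0.43307284 0.2241116  0.12      ]
bowl [0.75247205 0.02243324 0.06      ]
215.25949096679688 173.5675048828125 21.74102020263672 [0.59144904 0.17103878 0.183     ] [ 0.0037433  -0.12364464  0.        ]
```

View pics/c1.png

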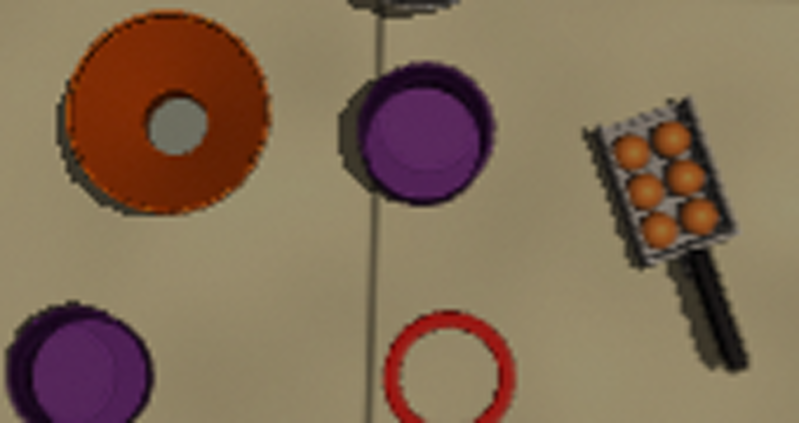

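The funnel fits: its width measures 123.6 mm against 124. In the crop the handle runs from (697,252) to (737,370) and the lip corners are (588,131) and (685,100).

```bash
python3 - <<'E'
from h import *
import bench
print([k for k in dir(bench) if not k.startswith('_')], getattr(bench,'hold_point_z',None))
f=lambda u,v,z:px2w("top",180+u/4.7,150+v/4.7,z)
hf,he=f(697,252,.06),f(737,370,.06); l1,l2,b1,b2=[f(*p,.042) for p in((588,131),(685,100),(643,264),(735,232))]
ang=lambda d:np.degrees(np.arctan2(d[1],d[0]))
print("handle",hf,he,np.linalg.norm(hf-he),ang(hf-he))
lip=(l1+l2)/2;bk=(b1+b2)/2
print("lip",lip,"back",bk,np.linalg.norm(lip-bk),ang(lip-bk),"w",np.linalg.norm(l1-l2),np.linalg.norm(b1-b2),"hmid->lip",ang(lip-(hf+he)/2),np.linalg.norm(lip-(hf+he)/2))
print("grip by handle",(hf+he)/2)
mid=(lip+bk)/2;print("mid",mid)
E
```

```text
['IKError', 'calibration', 'close_job', 'get_obs', 'hold_point_z', 'snapshot'] 0.0188
handle [ 0.52441192 -0.17026438  0.06      ] [ 0.44764733 -0.19803037  0.06      ] 0.0816318109396898 19.885213990423782
lip [ 0.61610295 -0.13089161  0.042     ] back [ 0.52819654 -0.16766143  0.042     ] 0.09528670454797898 22.698762661538858 w 0.06884097569143967 0.06554326963852383 hmid->lip 22.265603351236525 0.1417012485328644
grip by handle [ 0.48602963 -0.18414737  0.06      ]
mid [ 0.57214974 -0.14927652  0.042     ]
```

```bash
cat >> h.py <<'E'
def pose(): 
    o=get_obs(); return o['tool_pos'],R.from_euler('xyz',o['ee_rot'])
def tgt(yaw,a): return R.from_euler('z',yaw)*R.from_euler('x',np.pi)*R.from_euler('y',a)
def plan(P,T):
    p,r=pose(); rv=(r.inv()*T).as_rotvec(); d=np.array(P)-p
    print("rot",rv.round(4),"| shift cm, old frame",(r.inv().apply(d)*100).round(2),"new frame",(T.inv().apply(d)*100).round(2),"wrist",np.round(get_obs()['wrist_force'],1),"t",get_obs()['time'],"w",get_obs()['width'])
G=np.array([.497,-.1785,.047])
E
python3 - <<'E'
from h import *
T=tgt(.38,.7); z=T.as_matrix()[:,2]; print(z,T.as_matrix()[:,0])
plan(G-(.11-.0188)*z,T)
E
```

```text
[ 0.59826218  0.23895353 -0.76484219] [0.71028189 0.28369562 0.64421769]
rot [ 0.0301  0.6992 -0.0881] | shift cm, old frame [ 36.7  -23.14   8.82] new frame [ 23.92 -19.71  31.61] wrist [ 0.8 -0.2  0.2] t 0.1 w 0.09414493960074517
```

>>> step_arm --increments "0 0 0 0.006 0.14 -0.0176; 0 0 0 0.006 0.14 -0.0176; 0 0 0 0.006 0.14 -0.0176; 0 0 0 0.006 0.14 -0.0176; 0 0 0 0.006 0.14 -0.0176"

```text
time: 0.6
tool_pos: [0.1561, -0.5276, 0.2062]
ee_rot: [3.136, -0.705, 0.383]
wrist_force: [0.5, 0.4, 0.3]
width: 0.0942
```

>>> step_arm --increments "1.2 -1 1.6 0 0 0; 2.4 -2 3.2 0 0 0; 2.4 -2 3.2 0 0 0; 2.4 -2 3.2 0 0 0; 2.4 -2 3.2 0 0 0"

```text
time: 1.1
tool_pos: [0.2869, -0.3772, 0.1638]
ee_rot: [3.14, -0.701, 0.38]
wrist_force: [1.1, -0.0, 0.0]
width: 0.094
```

>>> step_arm --increments "2.4 -2 3.2 0 0 0; 2.4 -2 3.2 0 0 0; 2.4 -2 3.2 0 0 0; 2.4 -2 3.2 0 0 0; 2 -1.6 2.6 0 0 0"

```text
time: 1.6
tool_pos: [0.4257, -0.2176, 0.1206]
ee_rot: [3.14, -0.7, 0.381]
wrist_force: [0.3, -0.3, 0.4]
width: 0.0942
```

```bash
python3 - <<'E'
from h import *
T=tgt(.38,.7); z=T.as_matrix()[:,2]
save("top","t1",(280,130,400,290),3.7)
plan(G-(.11-.0188)*z,T); print(get_obs())
E
```

```text
rot [-0.0066 -0.0024  0.0023] | shift cm, old frame [ 1.26 -0.57  1.47] new frame [ 1.26 -0.58  1.46] wrist [-0.4  4.1  0.2] t 1.65 w 0.09407178934219518
{'time': 1.65, 'joint_positions': array([-1.09574237, -0.23085144,  2.01069527,  0.71905581,  1.35723914,
       -0.06702149]), 'qvel': array([-0.08681001,  0.03327799, -0.03424018, -0.06014758,  0.07554605,
       -0.10703097]), 'joint_torque': array([ -3.51329193, -16.95617795, -31.82073712,   2.24662006,
        -0.98937314,   0.22756062]), 'tool_pos': array([ 0.42690034, -0.21277639,  0.11981566]), 'ee_rot': array([-3.13692774, -0.70236326,  0.38302885]), 'wrist_force': array([-0.39671757,  4.05920109,  0.15507679]), 'wrist_torque': array([0.01166053, 0.3236676 , 0.12302625]), 'width': 0.09407178934219518}
```

View pics/t1.png

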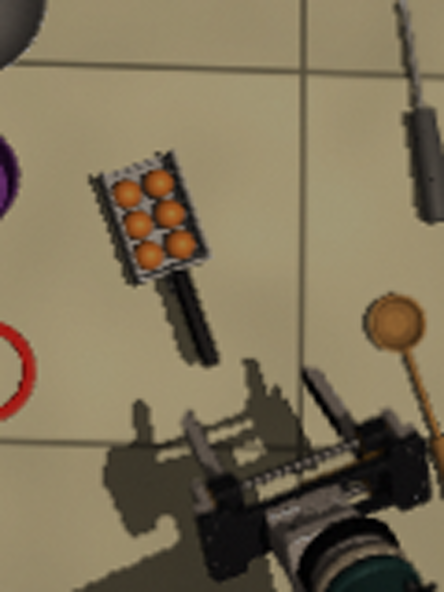

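```bash
python3 - <<'E'
from h import *
p,r=pose(); c=lambda q:(np.array(q)-[280,130])*3.7
print("tcp proj",c(w2px("top",p)))
for s in(-1,1): print("tip",c(w2px("top",p+r.apply([0,s*.047,0]))))
f=lambda u,v,z:px2w("top",280+u/3.7,130+v/3.7,z)
hf,he=f(178,272,.06),f(210,362,.06); d=hf-he; print(hf,he,np.linalg.norm(d),np.arctan2(d[1],d[0]))
x=np.array([np.cos(.38),np.sin(.38),0]); print("grip est",he+.0425*x)
lip=(f(97,178,.042)+f(170,155,.042))/2;bk=(f(135,282,.042)+f(207,256,.042))/2
print(lip,bk,(lip+bk)/2-.1*x, np.arctan2(*(lip-bk)[1::-1]))
T=tgt(.38,.7); z=T.as_matrix()[:,2]
E
```

```text
tcp proj [240.88483206 390.96099232]
tip [186.30816126 411.80672197]
tip [295.08847256 370.17079925]
[ 0.52471535 -0.16966856  0.06      ] [ 0.45036749 -0.19782256  0.06      ] 0.07950001862911849 0.36199246963591386
grip est [ 0.48983573 -0.18205844  0.06      ]
[ 0.61481575 -0.1329821   0.042     ] [ 0.52836041 -0.16646257  0.042     ] [ 0.47872161 -0.18681438  0.042     ] 0.3694733486680932
```

>>> step_arm --increments "0.6 -0.3 1.0 0 0 0; 0.6 -0.3 1.2 0 0 0; 0 0 2 0 0 0; 0 0 2 0 0 0; 0 0 2 0 0 0"

```text
time: 2.15
tool_pos: [0.4807, -0.1912, 0.0659]
ee_rot: [3.139, -0.7, 0.382]
wrist_force: [0.2, -0.3, 0.5]
width: 0.0937
```

```bash
python3 - <<'E'
from h import *
T=tgt(.375,.7); z=T.as_matrix()[:,2]
plan(G+.0188*z,T)
E
```

```text
rot [-0.0016  0.0001  0.0052] | shift cm, old frame [ 0.3  -0.58  4.6 ] new frame [ 0.3  -0.59  4.6 ] wrist [ 0.2 -0.3  0.5] t 2.15 w 0.09371807712043259
```

>>> step_arm --increments "0.3 0 1.5 0 0 0; 0 0 1.5 0 0 0; 0 0 0 0 0 0; 0 0 0 0 0 0"

```text
time: 2.55
tool_pos: [0.5004, -0.1833, 0.0453]
ee_rot: [3.14, -0.7, 0.381]
wrist_force: [-0.0, -0.5, -0.6]
width: 0.0939
```

```bash
python3 - <<'E'
from h import *
T=tgt(.375,.7); z=T.as_matrix()[:,2]
plan(G+.0188*z,T)
E
```

```text
rot [-0.0026  0.0001  0.0048] | shift cm, old frame [ 0.   -0.56  1.67] new frame [ 0.   -0.57  1.67] wrist [-0.  -0.5 -0.6] t 2.55 w 0.0938842975510143
```

>>> step_arm --increments "0 -0.3 0.8 0 0 0; 0 -0.25 0.85 0 0 0; 0 0 0 0 0 0; 0 0 0 0 0 0"

```text
time: 2.95
tool_pos: [0.5084, -0.1742, 0.0328]
ee_rot: [3.139, -0.7, 0.382]
wrist_force: [-0.7, -0.2, 0.4]
width: 0.0938
```

>>> step_arm --increments "0 0 0 0 0 0; 0 0 0 0 0 0; 0 0 0 0 0 0; 0 0 0 0 0 0; 0 0 0 0 0 0" --claw 0.7

```text
time: 3.45
tool_pos: [0.5086, -0.1746, 0.0331]
ee_rot: [3.139, -0.7, 0.382]
wrist_force: [-0.3, -0.2, 0.3]
width: 0.0577
```

```bash
python3 - <<'E'
from h import *
T=tgt(.375,.7); z=T.as_matrix()[:,2]
plan(G+.0188*z,T)
save("top","t2",(280,130,400,290),3.7)
E
```

```text
rot [-0.0014 -0.0005  0.005 ] | shift cm, old frame [-0.04 -0.06  0.03] new frame [-0.04 -0.06  0.03] wrist [-0.3 -0.2  0.3] t 3.45 w 0.057681870002465184
```

View pics/t2.png

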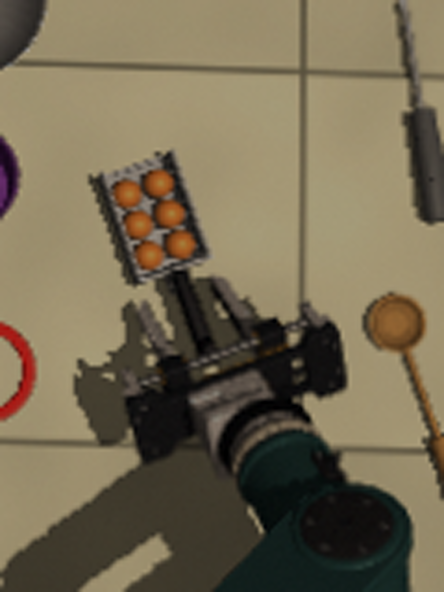

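The fingers straddle the handle, at about (190,300) in the crop, evenly. Closing.

>>> step_arm --increments "0 0 0 0 0 0; 0 0 0 0 0 0; 0 0 0 0 0 0; 0 0 0 0 0 0; 0 0 0 0 0 0" --claw 1

```text
time: 4.0
tool_pos: [0.5087, -0.1751, 0.0331]
ee_rot: [3.137, -0.7, 0.382]
wrist_force: [0.8, -2.6, -0.0]
width: 0.014
```

>>> step_arm --increments "0 0 0 0 0 0; 0 0 0 0 0 0; 0 0 0 0 0 0; 0 0 0 0 0 0; 0 0 0 0 0 0"

```text
time: 4.5
tool_pos: [0.5086, -0.1746, 0.0331]
ee_rot: [3.139, -0.7, 0.381]
wrist_force: [-0.1, -1.5, -0.2]
width: 0.0136
```

>>> step_arm --increments "0.16 0 -0.19 0 0 0; 0.32 0 -0.38 0 0 0; 0.45 0 -0.54 0 0.02 0; 0.45 0 -0.54 0 0.03 0; 0.45 0 -0.54 0 0.03 0"

```text
time: 5.0
tool_pos: [0.5078, -0.1744, 0.0621]
ee_rot: [3.138, -0.782, 0.383]
wrist_force: [-0.8, -0.4, -3.4]
width: 0.014
```

>>> step_arm --increments "0.45 0 -0.54 0 0.03 0; 0.45 0 -0.54 0 0.02 0; 0.45 0 -0.54 0 0.02 0; 0.3 0 -0.36 0 0 0; 0 0 0 0 0 0"

```text
time: 5.5
tool_pos: [0.5053, -0.1764, 0.0881]
ee_rot: [3.136, -0.851, 0.384]
wrist_force: [-0.1, -1.0, -2.7]
width: 0.0138
```

```bash
python3 - <<'E'
from h import *
plan(G,tgt(.375,.85))
save("side","s1",(190,150,340,290),4)
E
```

```text
rot [-0.0008 -0.0008  0.0058] | shift cm, old frame [-3.65 -0.12  2.07] new frame [-3.65 -0.1   2.08] wrist [-0.1 -1.  -2.7] t 5.5 w 0.013774105331008854
```

View pics/s1.png

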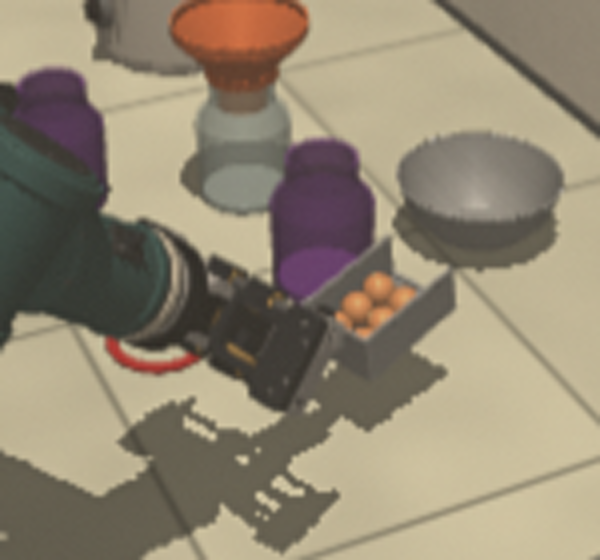

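```bash
cat >> h.py <<'E'
# scoop frame in tool frame at grasp (scoop origin = grip point)
_T0=R.from_euler('xyz',[3.139,-.7,.381]); _p0=np.array([.5086,-.1746,.0331])
S=R.from_euler('z',.378); g0=np.array([.484,-.184,.047])
rel=_T0.inv()*S; grel=_T0.inv().apply(g0-_p0)
def scoop(pts,slip=0):
    p,r=pose(); hp=np.array([0,0,-.0188])
    Rs=R.from_euler('y',slip)  # slip about tool y at grasp point
    return p+r.apply(hp+Rs.apply(grel-hp+rel.apply(np.array(pts))))
E
python3 - <<'E'
from h import *
pts=[[.15,.033,-.005],[.15,-.033,-.005],[.05,-.033,-.005],[.05,.033,-.005],[.15,-.033,-.047],[.05,-.033,-.047]]
for s in(0,-.1): print(s,[((w2px("side",q)-[190,150])*4).round().tolist() for q in scoop(pts,s)])
print(scoop([.15,0,-.041]),scoop([0,0,0]))
E
```

```text
0 [[387.0, 231.0], [453.0, 264.0], [365.0, 338.0], [300.0, 302.0], [456.0, 304.0], [370.0, 379.0]]
-0.1 [[387.0, 245.0], [453.0, 278.0], [365.0, 342.0], [299.0, 306.0], [453.0, 321.0], [367.0, 386.0]]
[ 0.62247223 -0.12909037  0.07944352] [ 0.47896152 -0.18618231  0.09750418]
```

Scoop held with no visible slip: its corners in s1 at (390,238) and (455,268) match the prediction, and all six balls sit in it. Lifting, front tilted up about 8.6°.

>>> step_arm --increments "0.35 0 -0.33 0 0 0; 0.7 0 -0.65 0 0 0; 1.1 0 -0.99 0 0 0; 1.1 0 -0.99 0 0 0; 1.1 0 -0.99 0 0 0"

```text
time: 6.05
tool_pos: [0.5042, -0.1758, 0.1472]
ee_rot: [3.138, -0.851, 0.383]
wrist_force: [0.1, -1.2, -2.3]
width: 0.0137
```

>>> step_arm --increments "1.1 0 -0.99 0 0 0; 1.1 0 -0.99 0 0 0; 1.1 0 -0.99 0 0 0; 1.1 0 -0.99 0 0 0; 1.1 0 -0.99 0 0 0"

```text
time: 6.55
tool_pos: [0.5031, -0.1761, 0.2211]
ee_rot: [3.139, -0.85, 0.382]
wrist_force: [0.9, 0.8, -1.6]
width: 0.0137
```

>>> step_arm --increments "0.8 0 -0.7 0 0 0; 0.5 0 -0.4 0 0 0; 0.2 0 -0.2 0 0 0; 0 0 0 0 0 0; 0 0 0 0 0 0"

```text
time: 7.05
tool_pos: [0.503, -0.1759, 0.2388]
ee_rot: [3.141, -0.85, 0.381]
wrist_force: [-0.1, 0.9, -3.4]
width: 0.0139
```

```bash
python3 - <<'E'
from h import *
plan(G,tgt(.38,.85))
print(scoop([.15,0,-.041],-.03),scoop([0,0,0]),get_obs()['joint_positions'])
E
```

```text
rot [0.0005 0.0003 0.0004] | shift cm, old frame [-1.484e+01  1.000e-02  1.217e+01] new frame [-14.85   0.02  12.17] wrist [-0.1  0.9 -3.4] t 7.05 w 0.013860989955588947
[ 0.61963146 -0.12906162  0.22627908] [ 0.47679572 -0.18595948  0.24865283] [-0.96461736 -0.28245532  1.87889381  0.84025645  1.38396179  0.1309855 ]
```

>>> step_arm --increments "0.04 -0.3 0.04 0 0 0; 0.08 -0.7 0.09 0 0 0; 0.13 -1.1 0.15 0 0 0; 0.17 -1.4 0.19 0 0 0; 0.17 -1.4 0.19 0 0 0"

```text
time: 7.55
tool_pos: [0.4929, -0.1259, 0.2394]
ee_rot: [3.14, -0.85, 0.382]
wrist_force: [0.7, -1.2, -3.9]
width: 0.0141
```

>>> step_arm --increments "0.17 -1.4 0.19 0 0 0; 0.17 -1.4 0.19 0 0 0; 0.17 -1.4 0.19 0 0 0; 0.17 -1.4 0.19 0 0 0; 0.17 -1.4 0.19 0 0 0"

```text
time: 8.05
tool_pos: [0.4788, -0.0562, 0.2396]
ee_rot: [3.139, -0.85, 0.382]
wrist_force: [-0.1, 0.2, -3.0]
width: 0.0143
```

>>> step_arm --increments "0.17 -1.4 0.19 0 0 0; 0.17 -1.4 0.19 0 0 0; 0.17 -1.4 0.19 0 0 0; 0.17 -1.4 0.19 0 0 0; 0.17 -1.4 0.19 0 0 0"

```text
time: 8.55
tool_pos: [0.4646, 0.0135, 0.2395]
ee_rot: [3.139, -0.851, 0.382]
wrist_force: [0.9, -1.2, -3.2]
width: 0.0139
```

>>> step_arm --increments "0.17 -1.4 0.19 0 0 0; 0.17 -1.4 0.19 0 0 0; 0.17 -1.4 0.19 0 0 0; 0.17 -1.4 0.19 0 0 0; 0.17 -1.4 0.19 0 0 0"

```text
time: 9.05
tool_pos: [0.4527, 0.0832, 0.2388]
ee_rot: [-3.14, -0.848, 0.381]
wrist_force: [-0.3, -0.9, -2.6]
width: 0.0139
```

>>> step_arm --increments "0.17 -1.2 0.19 0 0 0; 0.15 -0.9 0.16 0 0 0; 0.1 -0.6 0.1 0 0 0; 0.05 -0.3 0.05 0 0 0; 0 0 0 0 0 0"

```text
time: 9.55
tool_pos: [0.4523, 0.1128, 0.2393]
ee_rot: [-3.141, -0.846, 0.383]
wrist_force: [0.3, 0.2, -3.3]
width: 0.0139
```

```bash
python3 - <<'E'
from h import *
plan(G,tgt(.38,.85))
l=scoop([.15,0,-.041],-.03);print(l,scoop([0,0,0]),get_obs()['joint_positions'])
d=np.array([.563,.160,.226])-l; print("tool shift",pose()[1].inv().apply(d)*100)
save("top","t3",(180,110,340,290),3.3)
E
```

```text
rot [-0.0023  0.0037  0.0019] | shift cm, old frame [-18.86  28.7    7.7 ] new frame [-18.84  28.71   7.69] wrist [ 0.3  0.2 -3.3] t 9.55 w 0.013862637853727877
[0.56869321 0.15999558 0.22633006] [0.42610986 0.10267562 0.24923004] [-0.20360473 -0.75690864  2.14320215  0.49612167  1.05708991  0.89600742]
tool shift [-0.37462692 -0.21315357 -0.37341192]
```

View pics/t3.png

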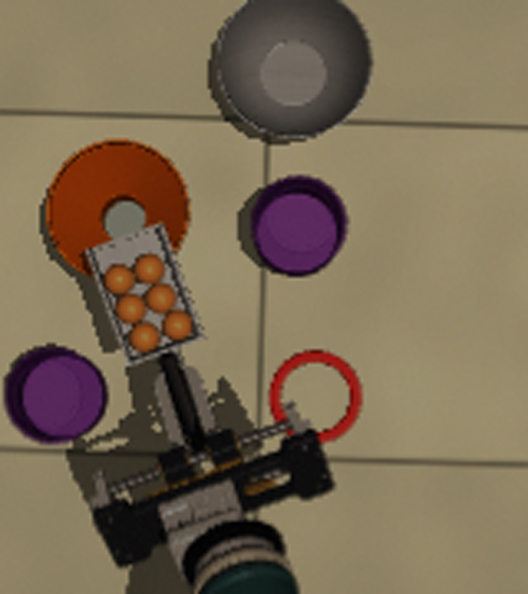

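```bash
python3 - <<'E'
from h import *
c=lambda q:((w2px("top",q)-[180,110])*3.3).round(1)
for q in scoop([[.15,.033,-.005],[.15,-.033,-.005],[.05,.033,-.005],[.05,-.033,-.005]],-.03): print(c(q))
print("F",c([.591,.171,.183]),"throat",c([.591,.171,.127]))
# pour increments about lip: rotation -w about tool y
hp=np.array([0,0,-.0188]); lt=hp+R.from_euler('y',-.03).apply(grel-hp+rel.apply([.15,0,-.041]))
for w in(.05,.06,.03,.02):
    d=R.from_rotvec([0,-w,0]); print(w,"lip tool",lt.round(4),"shift cm/row",((lt-d.apply(lt))*100).round(3))
E
```

```text
[ 84.1 243.9]
[161. 216.]
[126.5 360.3]
[203.3 332.4]
F [116.4 210.3] throat [122.  218.4]
0.05 lip tool [ 0.0735 -0.0002  0.1027] shift cm/row [ 0.522  0.    -0.355]
0.06 lip tool [ 0.0735 -0.0002  0.1027] shift cm/row [ 0.629  0.    -0.422]
0.03 lip tool [ 0.0735 -0.0002  0.1027] shift cm/row [ 0.311  0.    -0.216]
0.02 lip tool [ 0.0735 -0.0002  0.1027] shift cm/row [ 0.207  0.    -0.145]
```

The lip corners in t3 at (88,248) and (163,226) put the lip centre about 30 mm behind the funnel's centre, as planned. All six balls are in the pan. Levelling about the lip, then lowering.

>>> step_arm --increments "0.2 0 -0.14 0 -0.02 0; 0.31 0 -0.22 0 -0.03 0; 0.31 0 -0.22 0 -0.03 0; 0.2 0 -0.14 0 -0.02 0; 0.1 0 -0.07 0 -0.01 0"

```text
time: 10.1
tool_pos: [0.4551, 0.1127, 0.2544]
ee_rot: [3.14, -0.737, 0.382]
wrist_force: [0.7, 0.1, -1.9]
width: 0.0137
```

>>> step_arm --increments "-0.15 0 0.18 0 0 0; -0.35 0 0.42 0 0 0; -0.42 0 0.5 0 0 0; -0.35 0 0.42 0 0 0; -0.15 0 0.18 0 0 0"

```text
time: 10.6
tool_pos: [0.4548, 0.1133, 0.2292]
ee_rot: [-3.141, -0.735, 0.381]
wrist_force: [-0.5, -0.6, -2.7]
width: 0.014
```

```bash
python3 - <<'E'
from h import *
l=scoop([.15,0,-.041],-.03);print(l,get_obs()['ee_rot'],get_obs()['joint_positions'])
d=np.array([.563,.160,.202])-l; print("tool shift",pose()[1].inv().apply(d)*100)
E
```

```text
[0.56919576 0.15942822 0.20228906] [-3.14081471 -0.73470713  0.38104143] [-0.13233502 -0.66867923  2.07115171  0.37862161  1.10289791  0.99693235]
tool shift [-0.43036791 -0.28376164 -0.34963159]
```

>>> step_arm --increments "0.2 0 -0.14 0 -0.02 0; 0.42 0 -0.29 0 -0.04 0; 0.42 0 -0.29 0 -0.04 0; 0.42 0 -0.29 0 -0.04 0; 0.42 0 -0.29 0 -0.04 0"

```text
time: 11.1
tool_pos: [0.4623, 0.1159, 0.2543]
ee_rot: [3.14, -0.556, 0.382]
wrist_force: [-1.0, 0.6, -2.7]
width: 0.0135
```

>>> step_arm --increments "0.42 0 -0.29 0 -0.04 0; 0.42 0 -0.29 0 -0.04 0; 0.42 0 -0.29 0 -0.04 0; 0.42 0 -0.29 0 -0.04 0; 0.42 0 -0.29 0 -0.04 0"

```text
time: 11.6
tool_pos: [0.4739, 0.1207, 0.2769]
ee_rot: [3.141, -0.358, 0.382]
wrist_force: [-0.3, -0.3, -2.5]
width: 0.0137
```

>>> step_arm --increments "0.42 0 -0.29 0 -0.04 0; 0.42 0 -0.29 0 -0.04 0; 0.31 0 -0.22 0 -0.03 0; 0.31 0 -0.22 0 -0.03 0; 0.2 0 -0.14 0 -0.02 0"

```text
time: 12.1
tool_pos: [0.4859, 0.1255, 0.2926]
ee_rot: [3.141, -0.199, 0.382]
wrist_force: [-0.2, -0.7, -2.5]
width: 0.0138
```

```bash
python3 - <<'E'
from h import *
for s in(0,-.03):print(scoop([.15,0,-.041],s))
print(get_obs()['ee_rot'],get_obs()['joint_positions'],get_obs()['wrist_force'])
save("side","s2",(200,110,340,250),4)
E
```

```text
[0.57436356 0.16122426 0.20937601]
[0.57149367 0.16006988 0.20644847]
[ 3.14078788 -0.19855234  0.38184612] [ 0.10193214 -0.17587328  1.4660514   0.05396235  1.66005175  1.30093327] [-0.16428503 -0.70113646 -2.53717964]
```

View pics/s2.png

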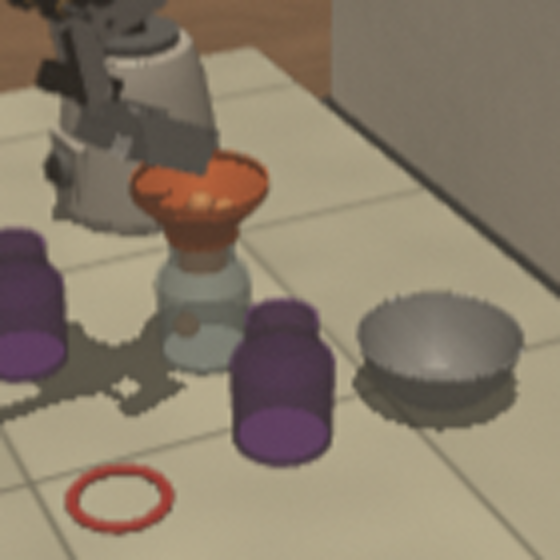

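In s2 one ball is in the jar at (187,322) and two are in the funnel at (200–225,200). Pause, then tilt slowly.

>>> step_arm --increments "0 0 0 0 0 0; 0 0 0 0 0 0; 0 0 0 0 0 0; 0 0 0 0 0 0; 0 0 0 0 0 0"

```text
time: 12.65
tool_pos: [0.4842, 0.1248, 0.2913]
ee_rot: [3.141, -0.197, 0.382]
wrist_force: [0.1, 0.1, -3.3]
width: 0.0137
```

>>> step_arm --increments "0.1 0 -0.07 0 -0.01 0; 0.1 0 -0.07 0 -0.01 0; 0.1 0 -0.07 0 -0.01 0; 0.1 0 -0.07 0 -0.01 0; 0.1 0 -0.07 0 -0.01 0"

```text
time: 13.15
tool_pos: [0.4886, 0.1266, 0.2957]
ee_rot: [3.141, -0.146, 0.382]
wrist_force: [-0.9, -1.1, -2.0]
width: 0.0137
```

>>> step_arm --increments "0.1 0 -0.07 0 -0.01 0; 0.1 0 -0.07 0 -0.01 0; 0.1 0 -0.07 0 -0.01 0; 0.1 0 -0.07 0 -0.01 0; 0.1 0 -0.07 0 -0.01 0"

```text
time: 13.65
tool_pos: [0.4927, 0.1283, 0.2998]
ee_rot: [3.141, -0.096, 0.382]
wrist_force: [0.7, 0.6, -3.1]
width: 0.0139
```

>>> step_arm --increments "0 0 0 0 0 0; 0.1 0 -0.07 0 -0.01 0; 0.1 0 -0.07 0 -0.01 0; 0.1 0 -0.07 0 -0.01 0; 0.1 0 -0.07 0 -0.01 0"

```text
time: 14.15
tool_pos: [0.4962, 0.1297, 0.303]
ee_rot: [3.141, -0.056, 0.382]
wrist_force: [0.5, -0.2, -2.5]
width: 0.0138
```

>>> step_arm --increments "0.1 0 -0.07 0 -0.01 0; 0.1 0 -0.07 0 -0.01 0; 0.1 0 -0.07 0 -0.01 0; 0.1 0 -0.07 0 -0.01 0; 0.1 0 -0.07 0 -0.01 0"

```text
time: 14.65
tool_pos: [0.5007, 0.1315, 0.3066]
ee_rot: [3.141, -0.006, 0.382]
wrist_force: [0.4, 0.6, -2.6]
width: 0.0138
```

```bash
python3 - <<'E'
from h import *
for s in(0,-.03):print(scoop([.15,0,-.041],s))
print(get_obs()['ee_rot'],get_obs()['joint_positions'],get_obs()['wrist_force'])
save("side","s3a",(220,135,280,210),5)
save("top","t4a",(185,120,255,210),4.1)
a=cv2.imread("pics/s3a.png");b=cv2.imread("pics/t4a.png");h=max(a.shape[0],b.shape[0])
cv2.imwrite("pics/m4.png",np.hstack([cv2.copyMakeBorder(q,0,h-q.shape[0],0,5,0) for q in(a,b)]))
E
```

```text
[0.57278992 0.16064608 0.20664336]
[0.56945292 0.15930541 0.20436158]
[ 3.1411176  -0.00608109  0.38172281] [1.46655991e-01 1.25801521e-02 1.25006266e+00 9.99612370e-04
 1.87292520e+00 1.33603126e+00] [ 0.4206035   0.60424567 -2.55034877]
```

View pics/m4.png

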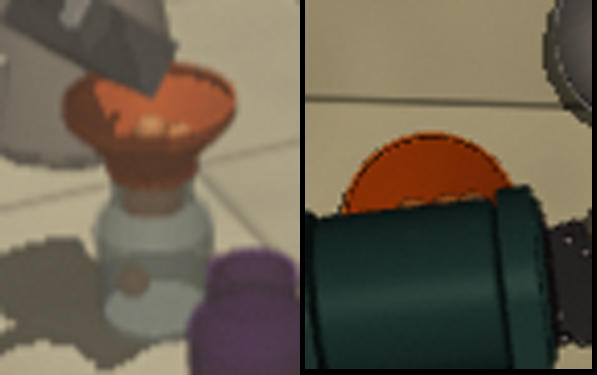

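The same two balls sit in the funnel (s3 part at (150–180,127)) and one is in the jar. Pitch is now about 41°. Continuing the tilt.

>>> step_arm --increments "0.1 0 -0.07 0 -0.01 0; 0.1 0 -0.07 0 -0.01 0; 0.1 0 -0.07 0 -0.01 0; 0.1 0 -0.07 0 -0.01 0; 0.1 0 -0.07 0 -0.01 0"

```text
time: 15.25
tool_pos: [0.5054, 0.1334, 0.31]
ee_rot: [3.141, 0.044, 0.382]
wrist_force: [-0.1, 0.1, -2.8]
width: 0.0137
```

>>> step_arm --increments "0.1 0 -0.07 0 -0.01 0; 0.1 0 -0.07 0 -0.01 0; 0.1 0 -0.07 0 -0.01 0; 0.1 0 -0.07 0 -0.01 0; 0.1 0 -0.07 0 -0.01 0"

```text
time: 15.75
tool_pos: [0.5102, 0.1353, 0.3132]
ee_rot: [3.141, 0.094, 0.382]
wrist_force: [-0.3, 0.4, -2.4]
width: 0.0141
```

>>> step_arm --increments "0.2 0 -0.14 0 -0.02 0; 0.2 0 -0.14 0 -0.02 0; 0.2 0 -0.14 0 -0.02 0; 0.2 0 -0.14 0 -0.02 0; 0.2 0 -0.14 0 -0.02 0"

```text
time: 16.25
tool_pos: [0.5205, 0.1394, 0.3187]
ee_rot: [3.141, 0.195, 0.382]
wrist_force: [0.2, -0.3, -2.3]
width: 0.0136
```

>>> step_arm --increments "0.2 0 -0.14 0 -0.02 0; 0.2 0 -0.14 0 -0.02 0; 0.2 0 -0.14 0 -0.02 0; 0.2 0 -0.14 0 -0.02 0; 0.2 0 -0.14 0 -0.02 0"

```text
time: 16.75
tool_pos: [0.5309, 0.1436, 0.3233]
ee_rot: [3.141, 0.295, 0.382]
wrist_force: [-0.6, 0.2, -2.6]
width: 0.0139
```

>>> step_arm --increments "0.2 0 -0.14 0 -0.02 0; 0.2 0 -0.14 0 -0.02 0; 0.2 0 -0.14 0 -0.02 0; 0.2 0 -0.14 0 -0.02 0; 0.2 0 -0.14 0 -0.02 0"

```text
time: 17.25
tool_pos: [0.5418, 0.148, 0.3266]
ee_rot: [3.141, 0.395, 0.381]
wrist_force: [0.3, 0.2, -2.3]
width: 0.0138
```

```bash
python3 - <<'E'
from h import *
for s in(0,-.03):print(scoop([.15,0,-.041],s))
print(get_obs()['ee_rot'],get_obs()['joint_positions'],get_obs()['wrist_force'])
save("side","s4",(220,125,285,210),7)
E
```

```text
[0.5720239  0.16026104 0.20425952]
[0.56812484 0.15869594 0.20356152]
[3.14102252 0.39468342 0.38140811] [ 0.20763321  0.44171637  0.74928449 -0.09324053  2.33765073  1.34534304] [ 0.2895126   0.23711192 -2.34316028]
```

View pics/s4.png

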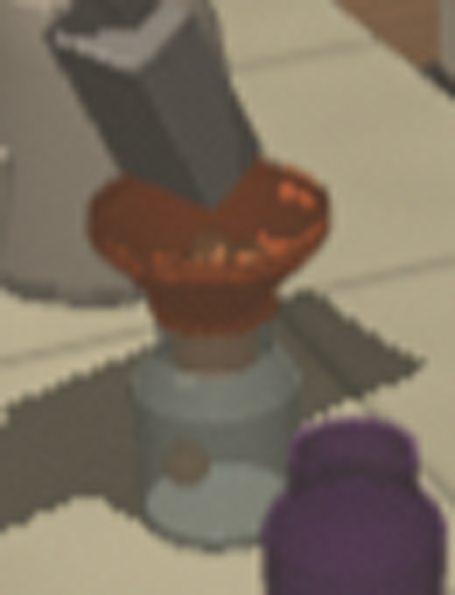

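The pan is at about 63° and should be empty. One ball shows in the jar at (187,462) and the rest are bridged in the funnel. I'll stir gently with the scoop's lip, watching the force.

>>> step_arm --increments "0.46 0 -0.19 0 0 0; 0.46 0 -0.19 0 0 0; 0.46 0 -0.19 0 0 0; 0 0 0 0 0 0"

```text
time: 17.7
tool_pos: [0.556, 0.1536, 0.3263]
ee_rot: [3.141, 0.393, 0.382]
wrist_force: [0.9, 0.2, -1.4]
width: 0.014
```

>>> step_arm --increments "0.19 0 0.46 0 0 0; 0.19 0 0.46 0 0 0; 0.19 0 0.46 0 0 0; 0.19 0 0.46 0 0 0; 0 0 0 0 0 0"

```text
time: 18.2
tool_pos: [0.5551, 0.1533, 0.3055]
ee_rot: [3.141, 0.395, 0.382]
wrist_force: [-0.4, 0.4, -3.1]
width: 0.0136
```

```bash
cat >> h.py <<'E'
def jar(f):
    save("side",f,(220,125,285,210),7); im=cv2.imread(f"pics/{f}_raw.png"); hsv=cv2.cvtColor(im,cv2.COLOR_BGR2HSV)
    # jar body region: ball tint inside glass
    b=hsv[175:205,238:264]; m=cv2.inRange(b,(0,45,40),(18,255,255)); print("jar tint px",int((m>0).sum()))
    t=cv2.cvtColor(snapshot("top"),cv2.COLOR_RGB2BGR); cv2.imwrite(f"pics/{f}_top.png",t)
E
python3 - <<'E'
from h import *
print(scoop([.15,0,-.041],-.03),get_obs()['ee_rot'],get_obs()['wrist_force'])
jar("j1")
for f in("s2","s3a","s4"):
    im=cv2.imread(f"pics/{f}_raw.png"); b=cv2.cvtColor(im,cv2.COLOR_BGR2HSV)[175:205,238:264]; m=cv2.inRange(b,(0,45,40),(18,255,255)); print(f,(m>0).sum(),b[:,:,1].mean())
b=cv2.cvtColor(cv2.imread("pics/side0.png"),cv2.COLOR_BGR2HSV)[175:205,238:264];print("initial",(cv2.inRange(b,(0,45,40),(18,255,255))>0).sum())
E
```

```text
[0.58127187 0.16409576 0.18244938] [3.14146676 0.39520816 0.38163499] [-0.38544891  0.39220585 -3.05394077]
jar tint px 61
s2 61 38.34102564102564
s3a 60 38.21923076923077
s4 57 37.27564102564103
initial 40
```

>>> step_arm --increments "0.12 0 0.28 0 0 0; 0.12 0 0.28 0 0 0; 0 0 0 0 0 0"

```text
time: 18.6
tool_pos: [0.5554, 0.1534, 0.3]
ee_rot: [3.141, 0.394, 0.381]
wrist_force: [-0.0, 0.1, -3.1]
width: 0.0143
```

>>> step_arm --increments "0.12 0 0.28 0 0 0; 0 0 0 0 0 0"

```text
time: 18.8
tool_pos: [0.5555, 0.1535, 0.297]
ee_rot: [3.141, 0.394, 0.382]
wrist_force: [-0.5, 0.2, -2.7]
width: 0.0137
```

>>> step_arm --increments "0.12 0 0.28 0 0 0; 0 0 0 0 0 0"

```text
time: 19.0
tool_pos: [0.5555, 0.1535, 0.294]
ee_rot: [3.141, 0.394, 0.382]
wrist_force: [-0.8, -0.8, -2.3]
width: 0.0139
```

```bash
python3 - <<'E'
from h import *
print(scoop([.15,0,-.041],-.03),get_obs()['ee_rot'],get_obs()['wrist_force'])
jar("j2")
E
```

```text
[0.58186406 0.16425457 0.17094964] [3.14119919 0.39387815 0.38151387] [-0.76874493 -0.77863949 -2.31441703]
jar tint px 60
```

>>> step_arm --increments "0.12 0 0.28 0 0 0; 0 0 0 0 0 0"

```text
time: 19.3
tool_pos: [0.5555, 0.1535, 0.291]
ee_rot: [3.141, 0.394, 0.382]
wrist_force: [-0.1, -0.3, -1.9]
width: 0.0141
```

>>> step_arm --increments "0.12 0 0.28 0 0 0; 0 0 0 0 0 0"

```text
time: 19.5
tool_pos: [0.5555, 0.1535, 0.2878]
ee_rot: [3.141, 0.394, 0.382]
wrist_force: [-0.5, 0.9, -3.1]
width: 0.0138
```

>>> step_arm --increments "0.12 0 0.28 0 0 0; 0 0 0 0 0 0; 0 0 0 0 0 0"

```text
time: 19.8
tool_pos: [0.5558, 0.1537, 0.2856]
ee_rot: [3.141, 0.392, 0.382]
wrist_force: [0.7, 1.4, -0.9]
width: 0.0137
```

```bash
python3 - <<'E'
from h import *
print(scoop([.15,0,-.041],-.03),get_obs()['ee_rot'],get_obs()['wrist_force'])
jar("j3")
a=cv2.imread("pics/j3_raw.png")[130:205,215:285];b=cv2.imread("pics/j3_top.png")[140:215,180:270]
cv2.imwrite("pics/m5.png",np.hstack([cv2.resize(q,None,fx=5,fy=5,interpolation=cv2.INTER_CUBIC) for q in(a,b)]))
hsv=cv2.cvtColor(a,cv2.COLOR_BGR2HSV)
# ball-like pixels: lighter, less saturated orange
m=cv2.inRange(hsv,(5,60,110),(18,190,255)); n,l,s,c=cv2.connectedComponentsWithStats(m); print([(s[i].tolist(),c[i].round().tolist()) for i in range(1,n) if s[i][4]>4])
E
```

```text
[0.58233773 0.16456666 0.16267274] [3.14119345 0.3921408  0.38180248] [ 0.71691933  1.41599114 -0.85464236]
jar tint px 58
[([59, 0, 9, 5, 29], [64.0, 1.0]), ([42, 17, 10, 6, 13], [47.0, 19.0]), ([17, 20, 4, 6, 6], [18.0, 22.0]), ([18, 27, 6, 5, 11], [21.0, 29.0]), ([24, 26, 28, 9, 101], [39.0, 31.0])]
```

>>> step_arm --increments "0.28 0 -0.11 0 0 0; 0.28 0 -0.11 0 0 0; 0 0 0 0 0 0"

```text
time: 20.2
tool_pos: [0.5614, 0.1557, 0.2846]
ee_rot: [3.141, 0.394, 0.381]
wrist_force: [0.5, 0.3, -1.2]
width: 0.0138
```

>>> step_arm --increments "0.12 0 0.28 0 0 0; 0 -0.3 0 0 0 0; 0 -0.3 0 0 0 0; 0 0 0 0 0 0"

```text
time: 20.6
tool_pos: [0.5587, 0.1617, 0.2821]
ee_rot: [3.141, 0.394, 0.382]
wrist_force: [-0.2, -0.2, -2.0]
width: 0.0141
```

>>> step_arm --increments "0 0.3 0 0 0 0; 0 0.3 0 0 0 0; 0 0.3 0 0 0 0; 0 0.3 0 0 0 0; 0 0 0 0 0 0"

```text
time: 21.1
tool_pos: [0.5637, 0.1496, 0.282]
ee_rot: [3.141, 0.393, 0.381]
wrist_force: [-0.6, -1.2, -2.4]
width: 0.0142
```

```bash
python3 - <<'E'
from h import *
print(scoop([.15,0,-.041],-.03),get_obs()['ee_rot'],get_obs()['wrist_force'])
jar("j4")
E
```

```text
[0.59016953 0.16037604 0.15904925] [3.14093007 0.39332276 0.38055017] [-0.61408054 -1.15339303 -2.39612573]
jar tint px 62
```

```bash
python3 - <<'E'
import cv2,numpy as np
a=cv2.imread("pics/j4_raw.png")[135:205,220:280];b=cv2.imread("pics/j4_top.png")[140:210,185:250];c=cv2.imread("pics/side0.png")[135:205,220:280]
cv2.imwrite("pics/m6.png",np.hstack([cv2.resize(q,None,fx=f,fy=f,interpolation=cv2.INTER_CUBIC)[:560] for q,f in((np.vstack([a]),8),)]+[np.vstack([cv2.resize(b,(300,280)),cv2.resize(c,(300,280))])]))
E
```

```text
(no output)
```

View pics/m6.png

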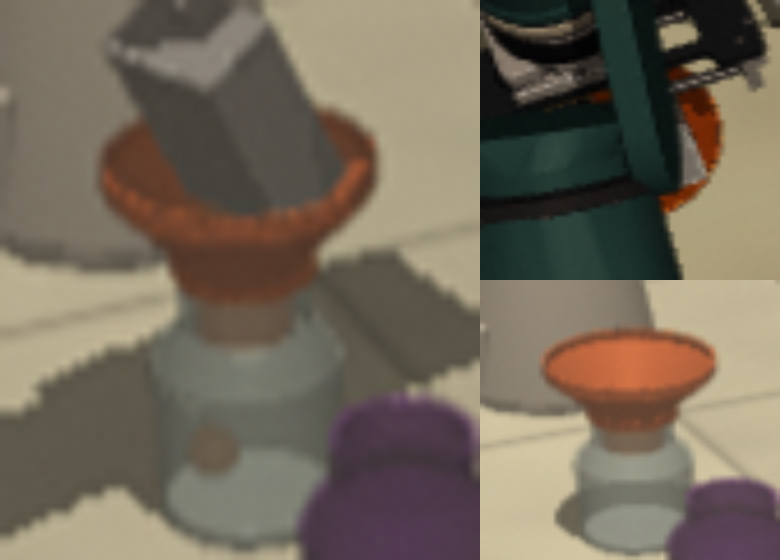

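>>> step_arm --increments "0 -0.3 0 0 0 0; 0 -0.3 0 0 0 0; 0 -0.3 0 0 0 0; 0.12 0 0.28 0 0 0; 0 0 0 0 0 0"

```text
time: 21.7
tool_pos: [0.5605, 0.1592, 0.2795]
ee_rot: [3.142, 0.391, 0.383]
wrist_force: [1.0, 0.7, -0.5]
width: 0.0138
```

>>> step_arm --increments "0.12 0 0.28 0 0 0; 0 0 0 0 0 0"

```text
time: 21.9
tool_pos: [0.5604, 0.159, 0.2772]
ee_rot: [3.141, 0.391, 0.382]
wrist_force: [1.9, 2.7, 4.1]
width: 0.0139
```

>>> step_arm --increments "0.08 0 0.18 0 0 0; 0 0 0 0 0 0"

```text
time: 22.1
tool_pos: [0.5599, 0.1588, 0.2766]
ee_rot: [3.141, 0.391, 0.382]
wrist_force: [-0.4, 2.6, 8.0]
width: 0.0137
```

```bash
python3 - <<'E'
from h import *
print(scoop([.15,0,-.041],-.03),get_obs()['ee_rot'],get_obs()['wrist_force'])
jar("j5")
E
```

```text
[0.58657655 0.16979534 0.15368627] [3.14136504 0.39072438 0.38187443] [-0.44183962  2.60969257  7.96049067]
jar tint px 63
```

>>> step_arm --increments "-0.15 0 -0.37 0 0 0; -0.28 0 0.11 0 0 0; -0.28 0 0.11 0 0 0; -0.28 0 0.11 0 0 0; 0 0 0 0 0 0"

```text
time: 22.7
tool_pos: [0.5518, 0.155, 0.2783]
ee_rot: [3.141, 0.393, 0.381]
wrist_force: [1.5, 1.3, 0.6]
width: 0.0137
```

>>> step_arm --increments "0.12 0 0.28 0 0 0; 0 0 0 0 0 0"

```text
time: 22.9
tool_pos: [0.5516, 0.1551, 0.2759]
ee_rot: [3.141, 0.393, 0.381]
wrist_force: [1.9, -0.1, 5.0]
width: 0.0135
```

>>> step_arm --increments "0.28 0 -0.11 0 0 0; 0.28 0 -0.11 0 0 0; 0.28 0 -0.11 0 0 0; 0 0 0 0 0 0"

```text
time: 23.3
tool_pos: [0.5581, 0.1577, 0.2768]
ee_rot: [3.141, 0.4, 0.38]
wrist_force: [-3.3, -1.2, 9.3]
width: 0.0139
```

>>> step_arm --increments "0.28 0 -0.11 0 0 0; 0.28 0 -0.11 0 0 0; 0.28 0 -0.11 0 0 0; 0 0 0 0 0 0"

```text
time: 23.7
tool_pos: [0.5665, 0.1612, 0.2779]
ee_rot: [3.141, 0.398, 0.38]
wrist_force: [-3.5, -1.1, 11.8]
width: 0.0135
```

```bash
python3 - <<'E'
from h import *
print(scoop([.15,0,-.041],-.03),get_obs()['ee_rot'],get_obs()['wrist_force'])
jar("j6")
E
```

```text
[0.59247646 0.1716841  0.15478753] [3.14057073 0.39776986 0.37999304] [-3.52799404 -1.11103721 11.77827869]
jar tint px 48
```

>>> step_arm --increments "-0.2 0 -0.46 0 0 0; -0.2 0 -0.46 0 0 0; -0.2 0 -0.46 0 0 0; 0 0 0 0 0 0"

```text
time: 24.2
tool_pos: [0.5689, 0.162, 0.2896]
ee_rot: [3.141, 0.393, 0.382]
wrist_force: [0.8, -0.8, -2.4]
width: 0.0137
```

```bash
cat >> h.py <<'E'
def balls(f):
    a=cv2.imread(f"pics/{f}_raw.png").astype(int)[150:206,225:275]; b=cv2.imread("pics/side0.png").astype(int)[150:206,225:275]
    d=(b-a); m=((d[...,0]-d[...,2])>14)  # blue falls more than red: tint
    for r in m[16:]: print(''.join('#' if x else '.' for x in r))
E
python3 - <<'E'
from h import *
print(scoop([.15,0,-.041],-.03),get_obs()['ee_rot'],get_obs()['wrist_force'])
jar("j7"); balls("j7"); print(); balls("j5")
E
```

```text
[0.59531759 0.17281436 0.16658867] [3.14113787 0.39315291 0.38152788] [ 0.84776197 -0.76855705 -2.44602031]
jar tint px 53
..................................................
..................................................
..................................................
..................................................
..................................................
..................................................
..................................................
..................................................
..................................................
..................................................
..................................................
..................................................
..................................................
..................................................
..................................................
..................................................
..................................................
..................................................
..................................................
........
[... 2403 characters left out ...]
......####...........................
......................#...........................
..................................................
..................................................
..................................................
..................................................
..................................................
..................................................
..................................................
..................................................
..................................................
..................................................
..................................................
..................................................
```

```bash
python3 - <<'E'
from h import *
A=cv2.imread("pics/side0.png")
for f in("s4","j5","j6","j7"):
    B=cv2.imread(f"pics/{f}_raw.png")
    for nm,(x0,y0,x1,y1) in dict(jar=(232,168,266,206),neck=(236,158,262,176),funnel=(240,164-6,262,168)).items():
        r=cv2.matchTemplate(B[y0-8:y1+8,x0-8:x1+8],A[y0:y1,x0:x1],cv2.TM_CCOEFF_NORMED); _,v,_,l=cv2.minMaxLoc(r); print(f,nm,round(v,3),l[0]-8,l[1]-8)
# crop of funnel/pan for view
a=cv2.imread("pics/j7_raw.png"); hsv=cv2.cvtColor(a,cv2.COLOR_BGR2HSV)[140:172,228:272]
for r in hsv: print(' '.join('%3d'%x[1] for x in r[::2]))
E
```

```text
s4 jar 0.674 0 0
s4 neck 0.784 0 0
s4 funnel 0.607 0 1
j5 jar 0.682 0 0
j5 neck 0.698 0 0
j5 funnel 0.335 1 3
j6 jar 0.617 1 -1
j6 neck 0.711 2 -1
j6 funnel 0.596 1 0
j7 jar 0.656 1 0
j7 neck 0.731 1 0
j7 funnel 0.508 0 1
 48  49  49  49  38  40  35  33  32  33  34  39  36  36  34  55  57  56  56  57  57  57
 49  48  49  49  44  40  43  33  34  32  34  36  36  39  37  48  57  57  56  57  57  57
 48  47  49  49  50  40  44  40  35  31  37  36  36  36  36  42  58  59  57  58  56  57
 48  48  49  47  48  38  37  43  40  37  37  36  36  36  36  40  57  56  57  56  57  58
 50  49  47  49  49  45  36  35  43  36  39  36  36  36  36  37  53  56  56  57  57  57
 50  47  47  49  49  46  36  36  36  40  35  39  36  36  33  38  45  58  57  56  57  58
 48  50  48  49  48  50  39  36  36  40  37  33  39  33  36  34  39  57  57  56  56  57
 49  48  49  49  50  48  43  40  40  40  40  37  36  36  37  34  35  55  57  56  57  56
 50  48  50  48  48  50  84  40  40  36  40  35  36  39  36  34  37  53  58  56  58  56
 49  50  48  46  52  83 132  43  36  40  35  38  36  36  39  36  40  48  76  58  56  5
[... 1237 characters left out ...]
  47  49  49  49  55 126 139 149 154 157 160 156 152 142 144 120  62  55  56  55  58
 48  50  46  49  46  48  78 129 140 143 146 145 145 136 136 129  90  57  57  56  54  56
 49  49  51  48  48  46  51 115 126 133 133 133 127 127 127 126  92  54  54  56  52  50
 48  48  50  47  48  49  47 120 131 127 132 129 126 132 131 134  96  53  55  53  51  55
 55  49  51  52  51  53  54 104 132 127 130 132 130 132 132 133  85  56  54  54  56  54
 58  55  54  54  56  56  57  78 137 132 125 132 132 129 133 136  68  54  52  54  54  52
 57  56  56  57  57  58  57  48 133 135 132 130 133 135 138 110  50  53  51  52  51  53
 58  57  55  57  56  56  57  40  72 133 137 141 138 140 121  59  48  54  55  53  52  54
```

Pushing with the whole lip only wedges on the balls. I'll raise the scoop, roll it so that one corner points down, and poke with that corner.

```bash
python3 - <<'E'
from h import *
p,r=pose(); hp=np.array([0,0,-.0188]); f=np.array([np.cos(.381),np.sin(.381),0]); ft=r.inv().apply(f)
lt=hp+R.from_euler('y',-.03).apply(grel-hp+rel.apply([.15,0,-.041]))
w=.06; d=R.from_rotvec(w*ft); print("rv",(w*ft).round(4),"shift",((lt-d.apply(lt))*100).round(3))
E
```

```text
rv [ 0.0554  0.     -0.023 ] shift [0.009 0.738 0.022]
```

>>> step_arm --increments "-0.24 0 -0.58 0 0 0; -0.24 0 -0.58 0 0 0; -0.24 0 -0.58 0 0 0; -0.24 0 -0.58 0 0 0; 0 0 0 0 0 0"

```text
time: 24.8
tool_pos: [0.5687, 0.162, 0.3166]
ee_rot: [3.141, 0.39, 0.381]
wrist_force: [-0.3, -0.0, -2.0]
width: 0.014
```

>>> step_arm --increments "0.009 0.74 0.022 0.0554 0 -0.023; 0.009 0.74 0.022 0.0554 0 -0.023; 0.009 0.74 0.022 0.0554 0 -0.023; 0.009 0.74 0.022 0.0554 0 -0.023; 0.009 0.74 0.022 0.0554 0 -0.023"

```text
time: 25.3
tool_pos: [0.5823, 0.1277, 0.3096]
ee_rot: [-2.817, 0.374, 0.504]
wrist_force: [0.3, 0.3, -1.9]
width: 0.0136
```

>>> step_arm --increments "0.009 0.74 0.022 0.0554 0 -0.023; 0.009 0.74 0.022 0.0554 0 -0.023; 0.009 0.74 0.022 0.0554 0 -0.023; 0.009 0.74 0.022 0.0554 0 -0.023; 0.009 0.74 0.022 0.0554 0 -0.023"

```text
time: 25.8
tool_pos: [0.5947, 0.0967, 0.2932]
ee_rot: [-2.504, 0.321, 0.611]
wrist_force: [0.3, -0.4, -2.0]
width: 0.0139
```

```bash
python3 - <<'E'
from h import *
print(get_obs()['joint_positions'],get_obs()['ee_rot'],get_obs()['wrist_force'])
c=scoop([[.15,-.033,-.047],[.15,.033,-.047],[.15,0,-.047],[.05,-.033,-.047]],-.03); print(c.round(4))
p,r=pose()
t=np.array([.591,.171,c[0][2]]); print("to centre, tool cm",(r.inv().apply(t-c[0])*100).round(2),"down 1cm",r.inv().apply([0,0,-1]).round(3))
E
```

```text
[-0.10146622  0.67033386  0.59143107  0.47825532  2.47439623  1.25357916] [-2.50365583  0.32116428  0.61120749] [ 0.25887916 -0.36923254 -2.0292727 ]
[[0.5999 0.1461 0.1711]
 [0.5798 0.1967 0.2084]
 [0.5898 0.1714 0.1898]
 [0.5786 0.0828 0.2456]]
to centre, tool cm [ 0.67 -2.18  1.34] down 1cm [0.316 0.565 0.762]
```

>>> step_arm --increments "0.17 -0.55 0.33 0 0 0; 0.17 -0.55 0.33 0 0 0; 0.17 -0.55 0.33 0 0 0; 0.17 -0.55 0.33 0 0 0; 0 0 0 0 0 0"

```text
time: 26.3
tool_pos: [0.5849, 0.1244, 0.2949]
ee_rot: [-2.506, 0.32, 0.614]
wrist_force: [-0.4, -0.9, -2.2]
width: 0.0141
```

>>> step_arm --increments "0.1 0.17 0.23 0 0 0; 0.1 0.17 0.23 0 0 0; 0 0 0 0 0 0"

```text
time: 26.6
tool_pos: [0.5857, 0.1222, 0.2866]
ee_rot: [-2.504, 0.323, 0.611]
wrist_force: [-0.3, 0.5, -3.0]
width: 0.0138
```

>>> step_arm --increments "0.1 0.17 0.23 0 0 0; 0 0 0 0 0 0"

```text
time: 26.8
tool_pos: [0.5858, 0.1221, 0.2838]
ee_rot: [-2.504, 0.323, 0.611]
wrist_force: [-0.4, -0.1, -2.5]
width: 0.0138
```

>>> step_arm --increments "0.1 0.17 0.23 0 0 0; 0 0 0 0 0 0"

```text
time: 27.0
tool_pos: [0.5858, 0.1223, 0.2809]
ee_rot: [-2.504, 0.322, 0.611]
wrist_force: [0.5, 0.0, -2.3]
width: 0.0139
```

```bash
python3 - <<'E'
from h import *
print(get_obs()['joint_positions'],get_obs()['wrist_force'])
c=scoop([[.15,-.033,-.047],[.15,.033,-.047]],-.03); print(c.round(4))
jar("j8");balls("j8")
E
```

```text
[-0.06918783  0.63971887  0.66277047  0.47786424  2.42489712  1.26649882] [ 0.4594767   0.03516327 -2.32866145]
[[0.5909 0.1716 0.1587]
 [0.5707 0.2222 0.196 ]]
jar tint px 54
..................................................
..................................................
..................................................
..................................................
..................................................
................................#.................
..................................................
..................................................
..................................................
..................................................
..................................................
..................................................
..................................................
..................................................
..................................................
..................................................
..................................................
..................................................
......
[... 415 characters left out ...]
.............###.....................
..........#.......................................
..........#.......................................
...........#......................................
...........#......................................
..................................................
..................................................
..................................................
..................................................
..................................................
..................................................
..................................................
..................................................
..................................................
```

>>> step_arm --increments "0.1 0.17 0.23 0 0 0; 0 0 0 0 0 0"

```text
time: 27.3
tool_pos: [0.5858, 0.1224, 0.278]
ee_rot: [-2.504, 0.322, 0.612]
wrist_force: [-0.0, 1.0, -2.2]
width: 0.0137
```

>>> step_arm --increments "0.1 0.17 0.23 0 0 0; 0 0 0 0 0 0"

```text
time: 27.5
tool_pos: [0.5858, 0.1225, 0.2749]
ee_rot: [-2.504, 0.322, 0.612]
wrist_force: [-0.2, 0.7, -3.3]
width: 0.0141
```

>>> step_arm --increments "0.1 0.17 0.23 0 0 0; 0 0 0 0 0 0"

```text
time: 27.7
tool_pos: [0.5859, 0.1225, 0.2718]
ee_rot: [-2.504, 0.323, 0.612]
wrist_force: [-0.2, -0.3, -2.2]
width: 0.0139
```

```bash
python3 - <<'E'
from h import *
print(get_obs()['wrist_force'])
c=scoop([[.15,-.033,-.047],[.15,.033,-.047]],-.03); print(c.round(4))
jar("j9");balls("j9")
E
```

```text
[-0.17751132 -0.30645889 -2.21476555]
[[0.5909 0.1718 0.1497]
 [0.5707 0.2224 0.1869]]
jar tint px 51
..................................................
..................................................
..................................................
..................................................
..................................................
................................#.................
..................................................
..................................................
..................................................
..................................................
..................................................
..................................................
..................................................
..................................................
..................................................
..................................................
..................................................
..................................................
..................................................
.............................
[... 341 characters left out ...]
.............###.....................
..........#.......................................
..........#.......................................
..........##......................................
...........#......................................
..................................................
..................................................
..................................................
..................................................
..................................................
..................................................
..................................................
..................................................
..................................................
```

>>> step_arm --increments "0.1 0.17 0.23 0 0 0; 0 0 0 0 0 0"

```text
time: 28.0
tool_pos: [0.5857, 0.1222, 0.2693]
ee_rot: [-2.505, 0.323, 0.612]
wrist_force: [0.7, -1.0, -0.5]
width: 0.0139
```

>>> step_arm --increments "0.1 0.17 0.23 0 0 0; 0 0 0 0 0 0"

```text
time: 28.2
tool_pos: [0.5854, 0.1222, 0.2669]
ee_rot: [-2.504, 0.323, 0.612]
wrist_force: [-1.6, -3.6, 2.3]
width: 0.0139
```

>>> step_arm --increments "0.1 0.17 0.23 0 0 0; 0 0 0 0 0 0"

```text
time: 28.4
tool_pos: [0.585, 0.1225, 0.2654]
ee_rot: [-2.503, 0.321, 0.615]
wrist_force: [-1.5, -2.2, 6.7]
width: 0.014
```

```bash
python3 - <<'E'
from h import *
print(get_obs()['wrist_force'])
c=scoop([[.15,-.033,-.047],[.15,.033,-.047]],-.03); print(c.round(4))
jar("j10");balls("j10")
a=cv2.imread("pics/j10_raw.png"); b=cv2.imread("pics/j10_top.png")
cv2.imwrite("pics/m7.png",np.hstack([cv2.resize(a[125:210,220:285],None,fx=6,fy=6,interpolation=cv2.INTER_CUBIC),cv2.resize(b[125:210,180:245],None,fx=6,fy=6,interpolation=cv2.INTER_CUBIC)]))
E
```

```text
[-1.47360546 -2.17065902  6.72803191]
[[0.5899 0.1719 0.1433]
 [0.5696 0.2225 0.1806]]
jar tint px 48
..................................................
..................................................
..................................................
..................................................
..................................................
..................................................
..................................................
..................................................
..................................................
..................................................
..................................................
..................................................
..................................................
..................................................
..................................................
..................................................
..................................................
..................................................
..................................................
.............................
[... 341 characters left out ...]
.............###.....................
..........#.......................................
..........##......................................
...........#......................................
...........##.....................................
............##....................................
.............#....................................
..................................................
..................................................
..................................................
..................................................
..................................................
..................................................
..................................................
```

>>> step_arm --increments "-0.2 -0.34 -0.46 0 0 0; -0.2 -0.34 -0.46 0 0 0; -0.15 0.5 -0.31 0 0 0; -0.15 0.5 -0.31 0 0 0; 0 0 0 0 0 0"

```text
time: 29.0
tool_pos: [0.5904, 0.1104, 0.2748]
ee_rot: [-2.504, 0.322, 0.611]
wrist_force: [0.4, 0.6, -1.0]
width: 0.0141
```

>>> step_arm --increments "0.1 0.17 0.23 0 0 0; 0.1 0.17 0.23 0 0 0; 0 0 0 0 0 0"

```text
time: 29.3
tool_pos: [0.5897, 0.1116, 0.2691]
ee_rot: [-2.503, 0.322, 0.613]
wrist_force: [-0.3, 1.2, -0.0]
width: 0.014
```

>>> step_arm --increments "0.1 0.17 0.23 0 0 0; 0 0 0 0 0 0"

```text
time: 29.5
tool_pos: [0.5898, 0.1114, 0.2665]
ee_rot: [-2.504, 0.322, 0.613]
wrist_force: [-1.3, 1.9, 2.6]
width: 0.014
```

>>> step_arm --increments "0.1 0.17 0.23 0 0 0; 0 0 0 0 0 0"

```text
time: 29.7
tool_pos: [0.5893, 0.1116, 0.2646]
ee_rot: [-2.502, 0.321, 0.615]
wrist_force: [-1.8, 2.5, 5.8]
width: 0.014
```

```bash
python3 - <<'E'
from h import *
print(get_obs()['wrist_force'])
c=scoop([[.15,-.033,-.047],[.15,.033,-.047]],-.03); print(c.round(4))
jar("j11");balls("j11")
E
```

```text
[-1.83025873  2.50014245  5.76437926]
[[0.5942 0.1611 0.1426]
 [0.5739 0.2116 0.1799]]
jar tint px 57
..................................................
..................................................
..................................................
...................................#..............
..................................#...............
...............................###................
.................#.............##.................
................................#.................
................................#.................
................................#.................
..................................................
..................................................
..................................................
..................................................
..................................................
..................................................
..................................................
..................................................
..................................................
.............................
[... 341 characters left out ...]
...............##....................
..........###.....................................
..........###.....................................
...........##.....................................
...........##.....................................
............###...................................
.............##...................................
..................................................
..................................................
..................................................
..................................................
..................................................
..................................................
..................................................
```

>>> step_arm --increments "-0.16 -0.28 -0.38 0 0 0; -0.32 -0.56 -0.76 0 0 0; -0.32 -0.56 -0.76 0 0 0; -0.32 -0.56 -0.76 0 0 0; -0.32 -0.56 -0.76 0 0 0"

```text
time: 30.3
tool_pos: [0.5904, 0.1107, 0.3088]
ee_rot: [-2.506, 0.322, 0.61]
wrist_force: [0.3, -0.4, -3.1]
width: 0.014
```

>>> step_arm --increments "-0.32 -0.56 -0.76 0 0 0; -0.32 -0.56 -0.76 0 0 0; -0.32 -0.56 -0.76 0 0 0; 0 0 0 0 0 0; 0 0 0 0 0 0"

```text
time: 30.8
tool_pos: [0.5901, 0.1109, 0.3382]
ee_rot: [-2.505, 0.321, 0.611]
wrist_force: [0.2, 0.6, -2.7]
width: 0.0136
```

```bash
python3 - <<'E'
from h import *
o=get_obs();print(o['wrist_force'],o['joint_positions'],o['time'])
c=scoop([[.15,-.033,-.047],[.15,.033,-.047],[.15,0,-.041]],-.03); print(c.round(4))
jar("j12");balls("j12")
A=cv2.imread("pics/side0.png");B=cv2.imread("pics/j12_raw.png")
for nm,(x0,y0,x1,y1) in dict(jar=(228,175,268,206),neck=(236,158,262,176),funnel=(230,144,266,168)).items():
    a=cv2.resize(A[y0:y1,x0:x1],None,fx=4,fy=4,interpolation=1);b=cv2.resize(B[y0-6:y1+6,x0-6:x1+6],None,fx=4,fy=4,interpolation=1)
    _,v,_,l=cv2.minMaxLoc(cv2.matchTemplate(b,a,cv2.TM_CCOEFF_NORMED)); print(nm,round(v,3),l[0]/4-6,l[1]/4-6)
plan(G,tgt(.381,-.39))
E
```

```text
[ 0.15130416  0.63078509 -2.74664001] [-0.08335509  0.67721865  0.49083688  0.55251444  2.54736857  1.3545135 ] 30.8
[[0.5953 0.1601 0.216 ]
 [0.5751 0.2108 0.2532]
 [0.5908 0.1861 0.2367]]
jar tint px 90
..................................................
..................................................
..................................................
..................................................
..................................................
................................#.................
..................................................
..................................................
..................................................
..................................................
..................................................
..................................................
..................................................
..................................................
..................................................
..................................................
..................................................
............................
[... 665 characters left out ...]
....................
...................##.............................
..................................................
..................................................
..................................................
..................................................
..................................................
..................................................
..................................................
..................................................
jar 0.836 0.25 -0.75
neck 0.88 0.5 -0.25
funnel 0.793 0.75 0.0
rot [-0.5543  0.0044  0.2292] | shift cm, old frame [-13.76  35.71  17.38] new frame [-6.9  23.4  34.23] wrist [-1.2 -0.1 -1.9] t 30.9 w 0.013831526727648572
```

A second ball has dropped into the jar: two blobs show, and the jar and funnel have shifted less than 1 px. I'll unroll, level the scoop and swing aside so the top camera can see the funnel and pan.

>>> step_arm --increments "-0.01 -0.74 -0.02 -0.0554 0 0.023; -0.01 -0.74 -0.02 -0.0554 0 0.023; -0.01 -0.74 -0.02 -0.0554 0 0.023; -0.01 -0.74 -0.02 -0.0554 0 0.023; -0.01 -0.74 -0.02 -0.0554 0 0.023"

```text
time: 31.4
tool_pos: [0.5777, 0.1409, 0.3557]
ee_rot: [-2.821, 0.376, 0.503]
wrist_force: [-0.2, 0.2, -2.3]
width: 0.0136
```

>>> step_arm --increments "-0.01 -0.74 -0.02 -0.0554 0 0.023; -0.01 -0.74 -0.02 -0.0554 0 0.023; -0.01 -0.74 -0.02 -0.0554 0 0.023; -0.01 -0.74 -0.02 -0.0554 0 0.023; -0.01 -0.74 -0.02 -0.0554 0 0.023"

```text
time: 31.9
tool_pos: [0.564, 0.1746, 0.3633]
ee_rot: [3.139, 0.394, 0.381]
wrist_force: [-0.2, -0.2, -3.0]
width: 0.0137
```

>>> step_arm --increments "0 0 0 0 0.1 0; 0 0 0 0 0.11 0; 0 0 0 0 0.11 0; 0 0 0 0 0.11 0; 0 0 0 0 0.11 0"

```text
time: 32.4
tool_pos: [0.5634, 0.1744, 0.3634]
ee_rot: [-3.141, -0.15, 0.382]
wrist_force: [-0.6, -0.0, -1.8]
width: 0.014
```

>>> step_arm --increments "0 0.5 0 0 0.11 0; 0 1 0 0 0.11 0; 0 1.5 0 0 0.11 0; 0 2 0 0 0.11 0; 0 2 0 0 0.1 0"

```text
time: 32.9
tool_pos: [0.5888, 0.1092, 0.3625]
ee_rot: [-3.141, -0.688, 0.383]
wrist_force: [-0.2, 0.3, -2.9]
width: 0.0139
```

>>> step_arm --increments "0 2 0 0 0 0; 0 2 0 0 0 0; 0 2 0 0 0 0; 0 2 0 0 0 0; 0 2 0 0 0 0"

```text
time: 33.4
tool_pos: [0.6265, 0.0159, 0.3617]
ee_rot: [-3.139, -0.683, 0.381]
wrist_force: [0.5, -0.7, -2.9]
width: 0.0144
```

>>> step_arm --increments "0 2 0 0 0 0; 0 2 0 0 0 0; 0 2 0 0 0 0; 0 1.5 0 0 0 0; 0 0.7 0 0 0 0"

```text
time: 33.9
tool_pos: [0.6579, -0.0608, 0.362]
ee_rot: [-3.14, -0.684, 0.38]
wrist_force: [-0.1, 0.7, -2.3]
width: 0.0134
```

```bash
python3 - <<'E'
from h import *
o=get_obs();print(o['tool_pos'],o['ee_rot'],o['wrist_force'],o['joint_positions'],o['time'])
c=scoop([[.15,0,-.041],[.05,0,-.041]],-.03); print(c.round(4),[w2px("top",q).round() for q in c])
jar("j13");balls("j13")
t=cv2.imread("pics/j13_top.png"); t0=cv2.imread("pics/top0.png")
print("ball bgr in t0",t0[183,314],t0[191,317], "funnel",t0[175,200])
f=t[150:198,192:240]; print('\n'.join(' '.join('%3d'%x[1] for x in r[::2]) for r in f[::2]))
E
```

```text
[ 0.6579155  -0.06079178  0.36200053] [-3.13967071 -0.68395924  0.37973561] [-0.1344363   0.66350888 -2.34847653] [-0.42678466 -0.08359952  1.38935686  0.48781488  1.35141646  0.77529524] 33.9
[[ 0.7709 -0.0152  0.3289]
 [ 0.6781 -0.0523  0.3335]] [array([285.,  99.]), array([299., 135.])]
jar tint px 98
..................................................
..................................................
..................................................
..................................................
............................#.....................
................................#.................
..................................................
..................................................
..................................................
..................................................
..................................................
..................................................
..................................................
..................................................
..................................................
.............................
[... 2913 characters left out ...]
  43  41  42  41  40 139 168
164  72  68  78  50  49  51  50  50  49  47  45  45  46  43  42  41  41  42  42  42  90 170 170
164 164  71  67  55  50  49  48  48  47  47  47  46  45  44  43  44  42  42  43  91 170 170 169
165 164 161  67  66  46  49  49  47  48  47  46  45  45  42  43  44  42  42  88 172 171 171 170
164 165 162 161  66  65  58  49  49  47  47  45  46  44  44  44  43  46  72 172 171 171 172 171
164 165 163 163 162  72  67  50  62  48  46  46  46  45  43  41  60  77 171 172 171 171 172 171
165 164 163 162 162 161 161  72  74  75  57  49  53  71 104 155 169 170 170 172 172 171 172 170
165 163 162 163 161 162 162 161 163 164 166 167 167 169 169 170 169 170 170 171 170 170 170 169
```

```bash
python3 - <<'E'
from h import *
t=cv2.imread("pics/j13_top.png"); 
print("at gap",t[180,219:222].tolist(),t[180,220]);
f=t[158:186,206:232]
print('\n'.join(' '.join('%3d'%x[1] for x in r) for r in f)); print()
print('\n'.join(' '.join('%3d'%x[0] for x in r) for r in f[16:]))
for u,v in((222,166),(214,170),(222,174),(214,178),(220,180)): print(u,v,[(px2w("top",u,v,z)-[.591,.171,0]).round(4).tolist() for z in(.14,.16)])
c=scoop([[.06,0,-.04],[.14,0,-.04]],-.03)
p=t[95:140,275:312]; h=cv2.cvtColor(p,cv2.COLOR_BGR2HSV); print("orange in pan",(cv2.inRange(h,(5,120,80),(20,255,255))>0).sum())
E
```

```text
at gap [[117, 134, 134], [118, 134, 135], [110, 127, 134]] [118 134 135]
 53  53  53  54  53  54  53  53  52  52  52  52  52  50  49  49  48  49  49  49  48  48  48  48  46  55
 54  54  54  54  53  53  52  52  53  53  53  51  52  50  50  50  50  49  48  47  49  48  47  48  45  26
 54  54  54  54  53  53  53  53  53  53  53  51  52  51  51  49  48  50  48  50  47  48  47  48  47  45
 55  54  54  53  53  52  53  52  52  52  53  51  51  50  50  50  49  49  48  49  47  47  47  47  46  46
 53  54  54  54  54  53  53  52  54  53  53  51  52  45  53  77  53  48  49  48  47  48  47  46  48  47
 55  55  54  54  54  52  54  52  52  53  53  52  52  75  86  92  88  80  59  48  48  47  47  47  46  46
 54  55  54  54  55  55  53  53  54  52  51  32  71  90  99 102 103  94  79  50  48  47  47  48  47  46
 55  56  56  54  52  55  53  47  44  45  50  47  80  96 109 119 112 100  89  69  47  47  46  46  46  45
 55  55  54  54  54  45  73  73  77  71  55  50  84 100 117 142 140 104  90  71  47  47  47  46  45  45
 54  56  54  54  49  73  84  94  97  91  80  44  78  94 104 113 106 101  87  66  46  46  46
[... 2743 characters left out ...]
24  26  28  27  21   7   6   3   5   5   6   4   4   4   5   5   2   6   6   3
  5   6   7   4   5   4   7   6   7   4   6   1   7   6   3   7   6   4   6   3   5   4   3   3   3   5
  7   7   6   3   8   4   5   4   2   7   3   4   8   4   2   8   3   6   2   4   3   4   4   4   6   4
  4   5   5   4   6   6   3   5   6   4   6   4   4   5   7   4   4   6   5   5   4   6   4   7   5   4
222 166 [[0.0289, -0.0148, 0.14], [0.026, -0.0164, 0.16]]
214 170 [[0.0164, 0.0083, 0.14], [0.0137, 0.0063, 0.16]]
222 174 [[0.0053, -0.0157, 0.14], [0.0027, -0.0173, 0.16]]
214 178 [[-0.0072, 0.0073, 0.14], [-0.0096, 0.0053, 0.16]]
220 180 [[-0.0126, -0.0105, 0.14], [-0.0149, -0.0122, 0.16]]
orange in pan 0
```

The pan is empty, with no orange pixels. Two balls are in the jar and four in the funnel. The lowest two touch along the lip's direction, at (f,l) = (−5,+9) and (−3,−17) mm from the funnel centre, which is why the lip could not part them. I'll go back with the left corner low and sweep the left ball toward the throat.

>>> step_arm --increments "0 -1 0 0 0 0; 0 -2.2 0 0 0 0; 0 -3 0 0 0 0; 0 -3 0 0 0 0; 0 -3 0 0 0 0"

```text
time: 34.5
tool_pos: [0.6111, 0.0562, 0.3642]
ee_rot: [-3.141, -0.687, 0.383]
wrist_force: [0.9, -0.6, -1.4]
width: 0.0141
```

>>> step_arm --increments "0 -3 0 0 0 0; 0 -3 0 0 -0.1 0; 0 -3 0 0 -0.11 0; 0 -2.2 0 0 -0.11 0; 0 -1.2 0 0 -0.11 0"

```text
time: 35.0
tool_pos: [0.5641, 0.1724, 0.3663]
ee_rot: [-3.141, -0.257, 0.386]
wrist_force: [0.9, 0.4, -2.6]
width: 0.0141
```

>>> step_arm --increments "0 -0.6 0 0 -0.11 0; 0 0 0 0 -0.11 0; 0 0 0 0 -0.11 0; 0 0 0 0 -0.11 0; 0 0 0 0 -0.11 0"

```text
time: 35.5
tool_pos: [0.5637, 0.1761, 0.3654]
ee_rot: [-3.142, 0.293, 0.384]
wrist_force: [0.2, 0.3, -1.9]
width: 0.0139
```

>>> step_arm --increments "0 0 0 0 -0.1 0; 0 -0.74 0 -0.0554 0 0.023; 0 -0.74 0 -0.0554 0 0.023; 0 -0.74 0 -0.0554 0 0.023; 0 -0.74 0 -0.0554 0 0.023"

```text
time: 36.0
tool_pos: [0.553, 0.2035, 0.3619]
ee_rot: [2.881, 0.377, 0.286]
wrist_force: [-0.2, -0.2, -2.0]
width: 0.014
```

>>> step_arm --increments "0 -0.74 0 -0.0554 0 0.023; 0 -0.74 0 -0.0554 0 0.023; 0 -0.74 0 -0.0554 0 0.023; 0 -0.74 0 -0.0554 0 0.023; 0 0 0 0 0 0"

```text
time: 36.5
tool_pos: [0.5415, 0.231, 0.3503]
ee_rot: [2.63, 0.348, 0.2]
wrist_force: [0.4, 0.0, -3.1]
width: 0.0135
```

```bash
cat >> h.py <<'E'
F=np.array([.591,.171,0]); fw=np.array([.928,.372,0]); lf=np.array([-.372,.928,0])
def corner(f,l,z,side=1):
    o=get_obs(); p,r=pose(); c=scoop([[.15,.033*side,-.047],[.15,-.033*side,-.047],[.05,.033*side,-.047],[.15,.033*side,-.005]],-.03)
    for q in c: print("f,l,z mm",((q-F)@np.array([fw,lf,[0,0,1]]).T*1000).round(1))
    t=F+f*fw+l*lf+[0,0,z]; print("to target tool cm",(r.inv().apply(t-c[0])*100).round(2))
    for n,d in(("fwd",fw),("left",lf),("down",[0,0,-1])): print(n,r.inv().apply(d).round(3))
    print("force",o['wrist_force'].round(1),"q",o['joint_positions'].round(2),"t",o['time'])
E
python3 -c "
from h import *
corner(-.004,.030,.19)"
```

```text
f,l,z mm [ -0.3  46.  223.5]
f,l,z mm [ -0.  -12.6 253.9]
f,l,z mm [-43.8  87.3 303.5]
f,l,z mm [ 37.5  54.6 239.6]
to target tool cm [ 1.07 -0.12  3.57]
fwd [ 0.924  0.007 -0.381]
left [-0.169 -0.887 -0.428]
down [ 0.341 -0.46   0.819]
force [ 0.4  0.  -3.1] q [ 0.53  0.56  0.6  -0.57  2.39  1.47] t 36.5
```

>>> step_arm --increments "0.27 0 0.9 0 0 0; 0.27 0 0.9 0 0 0; 0.27 0 0.9 0 0 0; 0.27 -0.1 0.87 0 0 0; 0 0 0 0 0 0"

```text
time: 37.0
tool_pos: [0.5455, 0.2103, 0.317]
ee_rot: [2.628, 0.349, 0.192]
wrist_force: [0.5, -0.2, -2.0]
width: 0.0133
```

>>> step_arm --increments "0.24 -0.32 0.57 0 0 0; 0.24 -0.32 0.57 0 0 0; 0.24 -0.32 0.57 0 0 0; 0.24 -0.32 0.57 0 0 0; 0 0 0 0 0 0"

```text
time: 37.5
tool_pos: [0.5455, 0.2109, 0.2886]
ee_rot: [2.627, 0.349, 0.192]
wrist_force: [0.2, 0.7, -1.9]
width: 0.0139
```

>>> step_arm --increments "0.24 -0.32 0.57 0 0 0; 0 0 0 0 0 0; 0 0 0 0 0 0"

```text
time: 37.8
tool_pos: [0.5458, 0.2109, 0.2832]
ee_rot: [2.628, 0.347, 0.192]
wrist_force: [0.6, -0.8, -1.6]
width: 0.0139
```

```bash
python3 -c "
from h import *
corner(-.004,.012,.148);jar('j14')"
```

```text
f,l,z mm [ -3.9  25.3 156.4]
f,l,z mm [ -4.  -33.2 187. ]
f,l,z mm [-47.2  67.  236.3]
f,l,z mm [ 34.   33.6 172.6]
to target tool cm [0.51 0.79 1.26]
fwd [ 0.923  0.    -0.383]
left [-0.177 -0.887 -0.427]
down [ 0.34  -0.462  0.819]
force [ 0.6 -0.8 -1.6] q [ 0.5   0.52  0.8  -0.51  2.24  1.55] t 37.8
jar tint px 91
```

>>> step_arm --increments "0.1 -0.14 0.25 0 0 0; 0.1 -0.14 0.25 0 0 0; 0.03 -0.05 0.08 0 0 0; 0 0 0 0 0 0"

```text
time: 38.3
tool_pos: [0.5456, 0.2108, 0.2758]
ee_rot: [2.628, 0.347, 0.192]
wrist_force: [-0.5, -0.1, -2.8]
width: 0.0139
```

>>> step_arm --increments "0.05 0.27 0.13 0 0 0; 0.05 0.27 0.13 0 0 0; 0 0 0 0 0 0"

```text
time: 38.6
tool_pos: [0.5481, 0.2047, 0.2764]
ee_rot: [2.628, 0.346, 0.191]
wrist_force: [-0.3, 0.1, -2.5]
width: 0.0133
```

>>> step_arm --increments "0.05 0.27 0.13 0 0 0; 0.05 0.27 0.13 0 0 0; 0 0 0 0 0 0"

```text
time: 38.9
tool_pos: [0.5503, 0.1991, 0.2763]
ee_rot: [2.628, 0.346, 0.191]
wrist_force: [0.0, 0.7, -2.0]
width: 0.0137
```

```bash
python3 -c "
from h import *
corner(-.004,.012,.148);jar('j15')"
```

```text
f,l,z mm [ -4.1  12.6 149.6]
f,l,z mm [ -4.3 -45.9 180.1]
f,l,z mm [-47.4  54.4 229.5]
f,l,z mm [ 33.7  20.9 165.8]
to target tool cm [ 0.08 -0.02  0.15]
fwd [ 0.923 -0.    -0.383]
left [-0.177 -0.887 -0.427]
down [ 0.34  -0.462  0.819]
force [ 0.   0.7 -2. ] q [ 0.48  0.51  0.82 -0.51  2.22  1.54] t 38.9
jar tint px 88
```

>>> step_arm --increments "-0.1 -0.5 -0.25 0 0 0; -0.08 -0.4 -0.2 0 0 0; 0.12 -0.17 0.3 0 0 0; 0.12 -0.17 0.3 0 0 0; 0 0 0 0 0 0"

```text
time: 39.5
tool_pos: [0.546, 0.2089, 0.2684]
ee_rot: [2.627, 0.348, 0.192]
wrist_force: [0.3, -0.5, -3.2]
width: 0.0139
```

>>> step_arm --increments "0.05 0.27 0.13 0 0 0; 0.05 0.27 0.13 0 0 0; 0 0 0 0 0 0"

```text
time: 39.8
tool_pos: [0.5487, 0.2028, 0.2692]
ee_rot: [2.628, 0.346, 0.191]
wrist_force: [-0.0, 0.2, -2.6]
width: 0.0136
```

>>> step_arm --increments "0.05 0.27 0.13 0 0 0; 0 0 0 0 0 0"

```text
time: 40.0
tool_pos: [0.5498, 0.2002, 0.2693]
ee_rot: [2.628, 0.346, 0.192]
wrist_force: [-0.1, -0.2, -2.8]
width: 0.0136
```

>>> step_arm --increments "0.05 0.27 0.13 0 0 0; 0 0 0 0 0 0"

```text
time: 40.2
tool_pos: [0.5508, 0.1974, 0.2692]
ee_rot: [2.628, 0.346, 0.192]
wrist_force: [-0.4, -0.2, -2.7]
width: 0.0137
```

```bash
python3 -c "
from h import *
corner(-.004,.012,.148);jar('j16');balls('j16')"
```

```text
f,l,z mm [ -4.2  10.9 142.5]
f,l,z mm [ -4.4 -47.6 173. ]
f,l,z mm [-47.5  52.6 222.3]
f,l,z mm [ 33.6  19.2 158.6]
to target tool cm [-0.19  0.15 -0.51]
fwd [ 0.924 -0.    -0.383]
left [-0.177 -0.887 -0.427]
down [ 0.34  -0.462  0.819]
force [-0.4 -0.2 -2.7] q [ 0.48  0.51  0.84 -0.5   2.21  1.55] t 40.2
jar tint px 87
..................................................
..................................................
..................................................
..................................................
..................................................
..................................................
..................................................
..................................................
..................................................
..................................................
..................................................
..................................................
..................................................
..................................................
..................................................
.............
[... 561 characters left out ...]
................###..................
...................#..............................
..................####............................
..................####............................
..................####............................
....................#.............................
..................................................
..................................................
..................................................
..................................................
..................................................
..................................................
..................................................
..................................................
```

>>> step_arm --increments "0.1 -0.14 0.25 0 0 0; 0.1 -0.14 0.25 0 0 0; 0 0 0 0 0 0"

```text
time: 40.6
tool_pos: [0.5499, 0.1974, 0.2633]
ee_rot: [2.627, 0.348, 0.191]
wrist_force: [-1.6, -0.5, 0.9]
width: 0.0135
```

>>> step_arm --increments "0.05 0.27 0.13 0 0 0; 0.05 0.27 0.13 0 0 0; 0 0 0 0 0 0"

```text
time: 40.9
tool_pos: [0.5528, 0.192, 0.2636]
ee_rot: [2.629, 0.346, 0.192]
wrist_force: [-2.2, 2.2, 1.4]
width: 0.0137
```

>>> step_arm --increments "0.28 0 -0.11 0 0 0; 0.28 0 -0.11 0 0 0; 0 0 0 0 0 0"

```text
time: 41.2
tool_pos: [0.5584, 0.194, 0.264]
ee_rot: [2.627, 0.346, 0.19]
wrist_force: [-3.1, 0.2, 4.6]
width: 0.014
```

```bash
python3 -c "
from h import *
corner(-.004,.012,.148);jar('j17');balls('j17')"|grep -v '^\.*$'
```

```text
f,l,z mm [  1.6   4.7 137.3]
f,l,z mm [  1.3 -53.8 167.9]
f,l,z mm [-41.7  46.6 217.2]
f,l,z mm [ 39.4  13.  153.5]
to target tool cm [-1.01 -0.15 -0.97]
fwd [ 0.923 -0.001 -0.383]
left [-0.178 -0.886 -0.427]
down [ 0.339 -0.463  0.819]
force [-3.1  0.2  4.6] q [ 0.47  0.52  0.83 -0.5   2.2   1.55] t 41.2
jar tint px 77
................................#.................
................................#.................
................................#.................
..............................##..................
.............................###..................
............................#####.................
............................####..................
...................##.........##..................
...........#.......####...........................
...........##.....#####...........................
...........###....#####...........................
............##......##............................
.............##...................................
..............#...................................
```

>>> step_arm --increments "-0.28 0 0.11 0 0 0; -0.28 0 0.11 0 0 0; -0.34 0.46 -0.82 0 0 0; -0.34 0.46 -0.82 0 0 0; -0.34 0.46 -0.82 0 0 0"

```text
time: 41.8
tool_pos: [0.5534, 0.192, 0.2932]
ee_rot: [2.628, 0.346, 0.193]
wrist_force: [0.2, 0.7, -2.6]
width: 0.0138
```

>>> step_arm --increments "-0.34 0.46 -0.82 0 0 0; -0.34 0.46 -0.82 0 0 0; 0 0 0 0 0 0"

```text
time: 42.1
tool_pos: [0.5533, 0.1923, 0.3153]
ee_rot: [2.629, 0.343, 0.192]
wrist_force: [0.0, -0.5, -1.4]
width: 0.0135
```

```bash
python3 -c "
from h import *
corner(-.004,.012,.148);jar('j18');balls('j18')
t=cv2.imread('pics/j18_top.png')[156:190,200:236]
print('\n'.join(' '.join('%3d'%x[1] for x in r) for r in t[::2]))
"|grep -v '^\.*$'
```

```text
f,l,z mm [ -3.3   5.2 188.6]
f,l,z mm [ -3.6 -53.3 219.1]
f,l,z mm [-47.   47.  268.3]
f,l,z mm [ 34.4  13.5 204.9]
to target tool cm [ 1.18 -2.48  3.07]
fwd [ 0.925 -0.002 -0.38 ]
left [-0.177 -0.887 -0.427]
down [ 0.336 -0.462  0.821]
force [ 0.  -0.5 -1.4] q [ 0.47  0.51  0.74 -0.54  2.28  1.49] t 42.1
jar tint px 83
..............................#...................
............................####..................
............................####..................
............................#####.................
.............................###..................
.....................####.........................
....................#####.........................
....................#####.........................
.....................###..........................
 87  87  85  46  36  49  51  49  49  50  50  49  49  49  49  49  50  46  24  39  62  67  65  66  64  54  45  43  26  50 104 155 155 156 155 154
 87  86  68  51  50  50  50  50  51  51  50  49  49  50  49  49  46  24  44  67  67  66  65  65  67  67  65  48  44  43  42  40 108 153 154 154
 87  88  86  52  51  49  50  51
[... 1428 characters left out ...]
  88  67  68  54  86  87  87  89  90  89  91  91  89  92 102  70  67  59  39  39  39  38  39  39  40  39  39  40  40  39  45
 54  74  75  76  76  80 106  50  88  89  90  89  89  90  90  90  90  89  90  89  87  74  40  39  39  37  39  38  38  39  39  38  39  39  44  94
 22  88  88  51  79  85  87  87  88  88  89  88  87  89  88  87  89  85  60  40  40  40  41  40  39  39  40  39  39  38  38  40  41  58  85 161
 68  88  88  89  88  88  87  86  86  87  87  88  85  66  63  43  42  41  41  40  41  41  41  40  40  40  38  38  39  40  39  38  76 131 160 160
 87  86  86  86  88  87  90  88  87  64  44  45  43  44  43  43  42  42  40  42  41  41  40  40  41  39  39  40  41  48  71  93 163 162 162 162
```

Nothing more fell that time. Fingers make a better poker, so I'll set the scoop down near its start and free the rest with the closed fingertips. First unroll and level it while moving right.

>>> step_arm --increments "-0.4 0.8 -0.9 0.0554 0 -0.023; -0.4 0.8 -0.9 0.0554 0 -0.023; -0.3 0.74 -0.8 0.0554 0 -0.023; 0 0.74 0 0.0554 0 -0.023; 0 0.74 0 0.0554 0 -0.023"

```text
time: 42.7
tool_pos: [0.5616, 0.1697, 0.3524]
ee_rot: [2.949, 0.386, 0.309]
wrist_force: [0.8, -0.4, -2.7]
width: 0.0139
```

>>> step_arm --increments "0 0.74 0 0.0554 0 -0.023; 0 0.74 0 0.0554 0 -0.023; 0 0.74 0 0.0554 0 -0.023; 0 1.5 0 0 0.13 0; 0 2.5 0 0 0.13 0"

```text
time: 43.2
tool_pos: [0.5863, 0.1122, 0.3504]
ee_rot: [-3.141, 0.136, 0.382]
wrist_force: [-0.1, -0.9, -1.0]
width: 0.0136
```

>>> step_arm --increments "0 3.2 0 0 0.13 0; 0 3.2 0 0 0.13 0; 0 3.2 0 0 0.13 0; 0 3.2 0 0 0.13 0; 0 3.2 0 0 0.13 0"

```text
time: 43.7
tool_pos: [0.6434, -0.0375, 0.3551]
ee_rot: [3.139, -0.52, 0.382]
wrist_force: [0.3, 0.7, -3.6]
width: 0.0136
```

>>> step_arm --increments "0 3.2 0 0 0.08 0; 0 3.2 0 0 0 0; 0 2.5 0 0 0 0; 0 1.5 0 0 0 0; 0 0 0 0 0 0"

```text
time: 44.2
tool_pos: [0.6827, -0.1346, 0.3529]
ee_rot: [-3.14, -0.593, 0.378]
wrist_force: [-0.6, 0.5, -2.5]
width: 0.0139
```

```bash
python3 - <<'E'
from h import *
o=get_obs();print(o['tool_pos'],o['ee_rot'],o['wrist_force'],o['joint_positions'],o['time'])
c=scoop([[.15,0,-.047],[.05,0,-.047],[0,0,0]],-.03); print(c.round(4))
plan(_p0+[0,0,.03],tgt(.381,.70)) if 0 else None
from h import _p0
plan(_p0+[0,0,.003],tgt(.381,.70))
jar("j19");balls("j19")
t=cv2.imread('pics/j19_top.png')[158:186,206:234]
print('\n'.join(' '.join('%3d'%x[1] for x in r) for r in t))
E
```

```text
[ 0.68274146 -0.13464402  0.35286299] [-3.13984621 -0.59330138  0.37849486] [-0.56086271  0.48338722 -2.54446242] [-0.49765549  0.06946019  1.21796618  0.4481713   1.46005355  0.73417746] 44.2
[[ 0.7918 -0.0908  0.3029]
 [ 0.6997 -0.1274  0.3165]
 [ 0.6597 -0.1435  0.3699]]
rot [-0.0002  0.1067 -0.0021] | shift cm, old frame [-32.35  -2.69  16.39] new frame [-33.91  -2.77  12.86] wrist [-0.6  0.5 -2.5] t 44.2 w 0.013858629505729787
jar tint px 89
..................................................
..................................................
..................................................
..................................................
..................................................
................................#.................
..................................................
..................................................
..................................................
..................................................
..................................................
..................................................
.....................................
[... 3826 characters left out ...]
  44  43  44  45  45  44  45
 53  53  52  52  51  41  82 100 113 133 119 103  91  77 104  78  55  44  44  43  44  44  44  44  44  45  45  44
 53  52  53  53  51  43  74  91 101 104 104  98  82  52  62  46  44  44  44  44  44  43  44  44  44  44  45  44
 53  52  53  52  50  51  42  77  87  93  89  82  65  42  47  44  46  43  44  44  43  43  43  44  44  45  44  43
 52  53  50  51  52  51  49  37  72  68  66  40  42  46  44  45  44  46  44  44  44  43  43  43  45  43  41  33
 51  51  51  51  51  50  50  49  47  42  49  47  46  46  45  46  44  45  45  44  43  44  44  43  43  43  47  66
 51  51  51  50  50  49  50  50  48  48  48  47  47  45  45  44  44  45  43  44  44  44  45  44  44  42  46  81
```

>>> step_arm --increments "0 0 0 0 0.12 0; -2 -0.2 0.8 0 0 0; -4 -0.35 1.5 0 0 0; -4.2 -0.35 1.6 0 0 0; -4.2 -0.35 1.6 0 0 0"

```text
time: 44.8
tool_pos: [0.6102, -0.1464, 0.2186]
ee_rot: [3.138, -0.717, 0.387]
wrist_force: [0.7, -0.0, -2.4]
width: 0.0135
```

>>> step_arm --increments "-4.2 -0.35 1.6 0 0 0; -4.2 -0.35 1.6 0 0 0; -4 -0.3 1.5 0 0 0; -2 -0.2 0.8 0 0 0; 0 0 0 0 0 0"

```text
time: 45.3
tool_pos: [0.5367, -0.1613, 0.0792]
ee_rot: [-3.134, -0.713, 0.378]
wrist_force: [0.0, -0.9, -3.1]
width: 0.0136
```

```bash
python3 - <<'E'
from h import *
from h import _p0
c=scoop([[.15,0,-.047],[.05,0,-.047]],-.03); print(c.round(4))
plan(_p0+[0,0,.001],tgt(.381,.71))
E
```

```text
[[ 0.6503 -0.1151  0.0436]
 [ 0.5575 -0.1523  0.0453]]
rot [-0.0053 -0.0029 -0.0023] | shift cm, old frame [-5.3   0.21  1.38] new frame [-5.29  0.19  1.4 ] wrist [ 0.  -0.9 -3.1] t 45.3 w 0.013569289436793466
```

>>> step_arm --increments "-1 0.05 0.2 0 0 0; -1.5 0.05 0.3 0 0 0; -1.2 0.05 0.35 0 0 0; -0.7 0 0.25 0 0 0; 0 0 0 0 0 0"

```text
time: 45.8
tool_pos: [0.5163, -0.1754, 0.0463]
ee_rot: [3.14, -0.717, 0.383]
wrist_force: [0.5, 0.4, -2.3]
width: 0.014
```

>>> step_arm --increments "-0.26 0 0.3 0 0 0; -0.13 0 0.15 0 0 0; 0 0 0 0 0 0"

```text
time: 46.1
tool_pos: [0.5162, -0.1751, 0.04]
ee_rot: [3.141, -0.717, 0.383]
wrist_force: [1.0, 0.2, -2.7]
width: 0.0138
```

```bash
python3 - <<'E'
from h import *
from h import _p0
c=scoop([[.15,0,-.047],[.05,0,-.047]],-.03); print(c.round(4))
plan(_p0,tgt(.381,.71))
E
```

```text
[[ 0.63   -0.1291  0.0049]
 [ 0.5372 -0.1663  0.0062]]
rot [-0.0001 -0.0069  0.0013] | shift cm, old frame [-0.97 -0.33  0.07] new frame [-0.97 -0.33  0.08] wrist [ 1.   0.2 -2.7] t 46.1 w 0.013791077122990363
```

>>> step_arm --increments "-0.2 0 0.23 0 0 0; -0.13 0 0.15 0 0 0; 0 0 0 0 0 0"

```text
time: 46.4
tool_pos: [0.5158, -0.1749, 0.0344]
ee_rot: [-3.141, -0.716, 0.382]
wrist_force: [-0.4, 0.0, -1.5]
width: 0.0136
```

>>> step_arm --increments "-0.07 0 0.08 0 0 0; 0 0 0 0 0 0"

```text
time: 46.6
tool_pos: [0.5159, -0.1752, 0.0336]
ee_rot: [3.141, -0.717, 0.382]
wrist_force: [0.4, -0.4, -1.9]
width: 0.0139
```

>>> step_arm --increments "0 0 0 0 0 0; 0 0 0 0 0 0; 0 0 0 0 0 0; 0 0 0 0 0 0; 0 0 0 0 0 0" --claw -0.3

```text
time: 47.1
tool_pos: [0.5161, -0.1753, 0.034]
ee_rot: [3.14, -0.717, 0.382]
wrist_force: [-0.5, 0.2, -0.7]
width: 0.0509
```

>>> step_arm --increments "0 0 -1.5 0 0 0; 0 0 -3 0 0 0; 0 0 -4 0 0 0; 0 0 -4 0 -0.1 0; 0 0 -4 0 -0.15 0"

```text
time: 47.6
tool_pos: [0.4149, -0.2151, 0.1598]
ee_rot: [-3.138, -0.46, 0.374]
wrist_force: [-0.1, -0.3, -0.6]
width: 0.0609
```

```bash
python3 - <<'E'
from h import *
plan([.573,.1725,.25],tgt(.381,0))
t=cv2.cvtColor(snapshot("top"),cv2.COLOR_RGB2BGR);cv2.imwrite("pics/p1.png",t)
t0=cv2.imread("pics/t1_raw.png")
a=t0[165:210,300:345]; r=cv2.matchTemplate(t[150:225,285:360],a,cv2.TM_CCOEFF_NORMED); print(cv2.minMaxLoc(r))
E
```

```text
rot [-0.0018 -0.4601 -0.0059] | shift cm, old frame [ 29.89 -30.28   4.84] new frame [ 29.09 -30.1   -9.02] wrist [-0.1 -0.3 -0.6] t 47.6 w 0.0608880106718232
(-0.2681097388267517, 0.7435296177864075, (3, 30), (13, 12))
```

>>> step_arm --increments "0 -1 -2 0 -0.115 0; 1 -2 -2.5 0 -0.115 0; 2 -2 -2.5 0 -0.115 0; 2.5 -2.5 -2 0 -0.115 0; 2.7 -2.7 0 0 0 0" --claw 1

```text
time: 48.15
tool_pos: [0.4345, -0.0974, 0.2613]
ee_rot: [3.137, -0.011, 0.385]
wrist_force: [1.4, 0.3, -0.2]
width: 0.0249
```

>>> step_arm --increments "2.7 -2.7 0 0 0 0; 2.7 -2.7 0 0 0 0; 2.7 -2.7 0 0 0 0; 2.7 -2.7 0 0 0 0; 2.7 -2.7 0 0 0 0"

```text
time: 48.65
tool_pos: [0.5064, 0.0784, 0.258]
ee_rot: [-3.141, -0.007, 0.383]
wrist_force: [0.4, 0.4, 0.7]
width: 0.0005
```

```bash
python3 - <<'E'
from h import *
plan([.573,.1725,.20],tgt(.381,0))
E
```

```text
rot [-0.0005 -0.0074  0.0019] | shift cm, old frame [ 9.64 -6.24  5.88] new frame [ 9.68 -6.26  5.8 ] wrist [0.4 0.4 0.7] t 48.65 w 0.00047668872238910406
```

>>> step_arm --increments "2.6 -1.4 0 0 0 0; 2.6 -1.4 0 0 0 0; 2 -1.2 0.5 0 0 0; 0 0 0.5 0 0 0; 0 0 0 0 0 0"

```text
time: 49.15
tool_pos: [0.5573, 0.1404, 0.247]
ee_rot: [-3.141, -0.004, 0.383]
wrist_force: [0.7, 0.3, 0.6]
width: 0.0002
```

```bash
python3 - <<'E'
from h import *
plan([.573,.1725,.16],tgt(.381,0))
jar("k1");balls("k1")
E
```

```text
rot [-0.0004 -0.0036  0.0017] | shift cm, old frame [ 2.62 -2.39  8.71] new frame [ 2.65 -2.4   8.7 ] wrist [0.7 0.3 0.6] t 49.15 w 0.00018515008947171045
jar tint px 87
..................................................
..................................................
..................................................
..................................................
..................................................
..................................................
..................................................
..................................................
..................................................
..................................................
..................................................
..................................................
..................................................
..................................................
..................................................
..................................................
..................................................
..................................................
............
[... 409 characters left out ...]
.........#......###..................
.....................###..........................
....................#####.........................
....................#####.........................
.....................###..........................
..................................................
..................................................
..................................................
..................................................
..................................................
..................................................
..................................................
..................................................
..................................................
```

>>> step_arm --increments "1.3 -1.2 1 0 0 0; 1.3 -1.2 2 0 0 0; 0 0 2.5 0 0 0; 0 0 2 0 0 0; 0 0 0.9 0 0 0"

```text
time: 49.75
tool_pos: [0.5725, 0.1727, 0.1619]
ee_rot: [-3.141, -0.003, 0.382]
wrist_force: [-0.1, 0.2, -0.7]
width: 0.0004
```

>>> step_arm --increments "0 0 0.3 0 0 0; 0 0 0 0 0 0"

```text
time: 49.95
tool_pos: [0.574, 0.1725, 0.1623]
ee_rot: [3.141, -0.007, 0.381]
wrist_force: [-0.3, 0.4, -0.1]
width: 0.0005
```

>>> step_arm --increments "0 0 0.3 0 0 0; 0 0 0 0 0 0"

```text
time: 50.15
tool_pos: [0.5742, 0.1725, 0.1598]
ee_rot: [3.141, -0.009, 0.381]
wrist_force: [-0.5, 0.2, 0.5]
width: 0.0004
```

>>> step_arm --increments "0 0 0.3 0 0 0; 0 0 0 0 0 0"

```text
time: 50.35
tool_pos: [0.5742, 0.1724, 0.1564]
ee_rot: [3.141, -0.008, 0.381]
wrist_force: [0.4, 0.3, 0.5]
width: 0.0004
```

```bash
python3 - <<'E'
from h import *
plan([.573,.1725,.145],tgt(.381,0))
jar("k2");balls("k2")
E
```

```text
rot [ 0.001  -0.0082  0.0004] | shift cm, old frame [-0.12 -0.06  1.14] new frame [-0.11 -0.06  1.14] wrist [0.4 0.3 0.5] t 50.35 w 0.0004480612664535109
jar tint px 89
..................................................
..................................................
..................................................
..................................................
..................................................
................................#.................
..................................................
..................................................
..................................................
..................................................
..................................................
..................................................
..................................................
..................................................
..................................................
..................................................
..................................................
..................................................
.............
[... 408 characters left out ...]
.........#......###..................
.....................####.........................
..........#.........#####.........................
....................#####.........................
.....................###..........................
..................................................
..................................................
..................................................
..................................................
..................................................
..................................................
..................................................
..................................................
..................................................
```

>>> step_arm --increments "0 0 0.3 0 0 0; 0 0 0.3 0 0 0; 0 0 0.2 0 0 0; 0 0 0 0 0 0"

```text
time: 50.85
tool_pos: [0.5741, 0.1729, 0.1486]
ee_rot: [3.141, -0.008, 0.382]
wrist_force: [-0.1, 0.4, 1.4]
width: 0.0003
```

>>> step_arm --increments "0.4 0.2 0 0 0 0; 0.4 0.2 0 0 0 0; 0 0 0 0 0 0"

```text
time: 51.15
tool_pos: [0.583, 0.1714, 0.147]
ee_rot: [3.141, -0.005, 0.381]
wrist_force: [0.0, -0.4, 0.2]
width: 0.0002
```

>>> step_arm --increments "0.3 0.2 0.2 0 0 0; 0 0 0.2 0 0 0; 0 0 0 0 0 0"

```text
time: 51.45
tool_pos: [0.586, 0.171, 0.1432]
ee_rot: [3.142, -0.006, 0.382]
wrist_force: [0.5, 0.9, 0.2]
width: 0.0003
```

```bash
python3 - <<'E' | grep -v '^\.*$'
from h import *
plan(F+[0,0,.145],tgt(.381,0))
jar("k3");balls("k3")
E
```

```text
rot [ 0.     -0.0055  0.0005] | shift cm, old frame [ 0.46  0.18 -0.18] new frame [ 0.46  0.18 -0.18] wrist [0.5 0.9 0.2] t 51.45 w 0.0003288677175519001
jar tint px 88
..............................#...................
............................####..................
............................#####.................
............................#####.................
......................#.....####..................
..........#..........###..........................
..........#.........#####.........................
....................#####.........................
....................####..........................
```

>>> step_arm --increments "0 0 0.4 0 0 0; 0 0 0.4 0 0 0; 0 0 0 0 0 0"

```text
time: 51.85
tool_pos: [0.586, 0.1719, 0.1365]
ee_rot: [-3.141, -0.007, 0.382]
wrist_force: [-1.0, 1.9, 2.6]
width: 0.0007
```

>>> step_arm --increments "0.3 0 0.3 0 0 0; 0 0.3 0.3 0 0 0; 0 0 0 0 0 0"

```text
time: 52.15
tool_pos: [0.5914, 0.1705, 0.1318]
ee_rot: [-3.141, -0.011, 0.382]
wrist_force: [-1.4, 3.4, 6.2]
width: 0.0003
```

>>> step_arm --increments "-0.4 -0.4 0 0 0 0; -0.4 -0.2 0 0 0 0; 0.4 0.4 0 0 0 0; 0.4 0.3 0 0 0 0; 0 0 0 0 0 0"

```text
time: 52.65
tool_pos: [0.5907, 0.1682, 0.1299]
ee_rot: [3.141, -0.006, 0.381]
wrist_force: [-1.0, 2.1, 0.3]
width: 0.0007
```

>>> step_arm --increments "0 0 -1 0 0 0; 0 0 -2 0 0 0; 0 0 -2 0 0 0; 0 0 0 0 0 0"

```text
time: 53.05
tool_pos: [0.592, 0.1677, 0.1832]
ee_rot: [3.139, -0.012, 0.381]
wrist_force: [0.4, -0.5, 1.2]
width: 0.0005
```

```bash
python3 - <<'E' | grep -v '^\.*$'
from h import *
plan(F+[0,0,.145],tgt(.381,0))
jar("k4");balls("k4")
t=cv2.imread('pics/k4_top.png')[158:190,200:236]
print('\n'.join(' '.join('%3d'%x[1] for x in r) for r in t[::2]))
E
```

```text
rot [ 0.003  -0.0119 -0.0001] | shift cm, old frame [-0.01 -0.35  3.82] new frame [ 0.03 -0.34  3.82] wrist [ 0.4 -0.5  1.2] t 53.05 w 0.0004514619928119622
jar tint px 168
........................###.......................
.......................#####......................
.......................#####......................
.......................#########..................
........................####.####.................
.........................##..####.................
.........................##..####.................
.........................####.#...................
........................######....................
..................####..#####.####................
..................#####.####.####.................
...................####.......###.................
...................###.........#..................
 49  50  49  50  47  48  47  48  47  47  47  46  47  46  45  45  46  46  45  39  26  41  70  65  65  65  65  63  55  26  29  15  33  29  30  31
 45  45  45  45  45  46  44  45  45  44  45  44  44  43  43  43  43  44  42  43  28  21  60  65  64  65  65  66  66  29 
[... 1339 characters left out ...]
  38   8   7   4   8   6   8   8   4   6  13  29  17   7   8  18  42  21  28  34  58  65  65  66  64  66  67  25  20  36  34
160 163 159 114  71  59  41  43  31  28  30  28  20   4   3  10  29  28  43  45  37  48  36  36  38  43  65  65  65  65  65  62  39  19  30  35
 21  18  38  25  15  19  19  18  13   9  11  12  19  19  18  19  19  18  21  39  38  38  38  36  36  39  67  66  65  65  65  64  53  13  27  77
 22  43  43  43  43  43  42  42  43  38  19  18  18  19  18  18  19  20  20  23  39  37  38  36  34  30  58  64  65  65  65  66  67  23  55 151
 45  73  47  42  44  41  41  42  41  41  41  19  20  20  18  19  19  18  19  21  39  38  38  37  38  37  42  66  65  65  65  64  59  41  41 120
```

Several balls dropped; the jar now shows about six blobs. Retreating for a clear top view.

>>> step_arm --increments "0 0 -3 0 0 0; 0 0 -4 0 0 0; -1.5 2 -1 0 0 0; -2.7 2.7 0 0 0 0; -2.7 2.7 0 0 0 0"

```text
time: 53.65
tool_pos: [0.5526, 0.0727, 0.2579]
ee_rot: [3.141, -0.004, 0.383]
wrist_force: [0.6, -1.1, -1.2]
width: -0.0002
```

>>> step_arm --increments "-2.7 2.7 0 0 0 0; -2.7 2.7 0 0 0 0; -2.7 2.7 0 0 0 0; -2.7 2.7 0 0 0 0; -2.7 2.7 0 0 0 0"

```text
time: 54.15
tool_pos: [0.4768, -0.1031, 0.2567]
ee_rot: [-3.14, -0.004, 0.381]
wrist_force: [0.4, 0.2, -0.2]
width: 0.0002
```

>>> step_arm --increments "-2.7 2.7 0 0 0 0; -2.7 2.7 0 0 0 0; -2 2.7 1 0 0.12 0; -1 2.7 1.5 0 0.12 0; 0 2 1 0 0.12 0" --claw -0.3

```text
time: 54.65
tool_pos: [0.4509, -0.2517, 0.2202]
ee_rot: [-3.141, -0.369, 0.379]
wrist_force: [0.8, 1.0, 0.1]
width: 0.0371
```

```bash
python3 - <<'E' | grep -v '^\.*$'
from h import *
T=tgt(.382,.717); z=T.as_matrix()[:,2]; g=np.array([.5161,-.1753,.034])
plan(g-.09*z,T); print(get_obs()['tool_pos'])
jar("k5");balls("k5")
a=cv2.imread("pics/k5_raw.png"); b=cv2.imread("pics/k5_top.png")
cv2.imwrite("pics/m8.png",np.hstack([cv2.resize(a[130:210,220:280],(390,520),interpolation=cv2.INTER_CUBIC),cv2.resize(b[140:240,185:360],(400,229),interpolation=cv2.INTER_CUBIC)[:229] if 0 else cv2.copyMakeBorder(cv2.resize(b[140:240,185:355],(405,238),interpolation=cv2.INTER_CUBIC),0,520-238,0,0,0)]))
E
```

```text
rot [ 0.0012  0.3476 -0.0031] | shift cm, old frame [-1.51 -4.66 12.11] new frame [-5.53 -4.66 10.88] wrist [0.8 1.  0.1] t 54.65 w 0.03709824343441979
[ 0.45090048 -0.25168221  0.22020698]
jar tint px 166
...............................##.................
.......................#..........................
......................#.........###...............
................................#####.............
..................................#####...........
....................................####..........
.....................................###..........
..........................#.......................
..........................#.......................
.............................#....................
............................##....................
...........................##.....................
...........................#......................
```

View pics/m8.png

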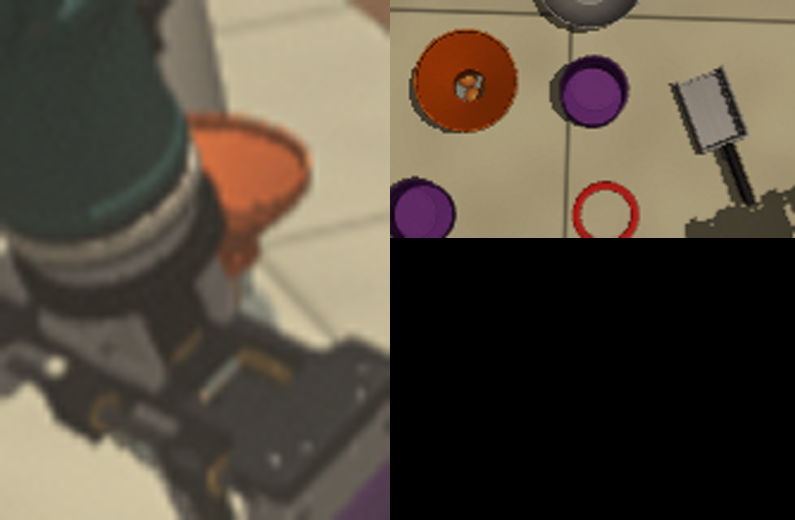

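The last view shows the funnel clear with balls visible below the throat, the scoop empty and upright, and nothing spilled. To keep the order asked, I'll briefly lift the scoop again and set it down now that the balls are in.

>>> step_arm --increments "0 0 0 0 0.12 0; 0 -0.7 0 0 0.12 0; -1 -1 2 0 0.11 0; -2 -1.5 3.4 0 0 0; -2 -1.5 3.4 0 0 0"

```text
time: 55.25
tool_pos: [0.4505, -0.1991, 0.1208]
ee_rot: [-3.141, -0.715, 0.381]
wrist_force: [0.5, 0.2, -0.2]
width: 0.0612
```

>>> step_arm --increments "-0.5 0 1.5 0 0 0; 0 0 0 0 0 0; 0 0 0 0 0 0"

```text
time: 55.55
tool_pos: [0.4573, -0.197, 0.1085]
ee_rot: [3.141, -0.716, 0.384]
wrist_force: [-0.2, 0.0, 0.2]
width: 0.0612
```

```bash
python3 - <<'E'
from h import *
plan([.5161,-.1753,.034],tgt(.382,.717))
E
```

```text
rot [-0.0011  0.0006  0.0014] | shift cm, old frame [-0.17  0.19  9.74] new frame [-0.17  0.18  9.74] wrist [-0.2  0.   0.2] t 55.55 w 0.061214494116378006
```

Then advance along the tool axis, close, lift 2 cm and lower again.

>>> step_arm --increments "-0.17 0.18 1.7 0 0 0; 0 0 2.5 0 0 0; 0 0 2.5 0 0 0; 0 0 2 0 0 0; 0 0 1 0 0 0"

```text
time: 56.05
tool_pos: [0.5168, -0.1763, 0.0345]
ee_rot: [3.139, -0.717, 0.385]
wrist_force: [0.4, 0.3, -0.5]
width: 0.0609
```

>>> step_arm --increments "0 0 0 0 0 0; 0 0 0 0 0 0; 0 0 0 0 0 0"

```text
time: 56.35
tool_pos: [0.5159, -0.1773, 0.0353]
ee_rot: [3.138, -0.718, 0.384]
wrist_force: [-0.6, -0.5, -0.4]
width: 0.0612
```

>>> step_arm --increments "0 0 0 0 0 0; 0 0 0 0 0 0; 0 0 0 0 0 0; 0 0 0 0 0 0; 0 0 0 0 0 0" --claw 1

```text
time: 56.85
tool_pos: [0.5154, -0.1763, 0.0339]
ee_rot: [3.141, -0.717, 0.382]
wrist_force: [0.2, -0.5, -0.6]
width: 0.0245
```

>>> step_arm --increments "0 0 0 0 0 0; 0 0 0 0 0 0; 0 0 0 0 0 0; 0 0 0 0 0 0"

```text
time: 57.25
tool_pos: [0.5154, -0.1761, 0.0338]
ee_rot: [3.141, -0.717, 0.382]
wrist_force: [-0.6, 0.1, 0.4]
width: 0.0136
```

>>> step_arm --increments "0.3 0 -0.34 0 0 0; 0.5 0 -0.58 0 0 0; 0.5 0 -0.58 0 0 0; 0 0 0 0 0 0; 0 0 0 0 0 0"

```text
time: 57.75
tool_pos: [0.5155, -0.1765, 0.0542]
ee_rot: [3.139, -0.717, 0.383]
wrist_force: [0.9, 0.3, -1.6]
width: 0.0139
```

>>> step_arm --increments "-0.4 0 0.46 0 0 0; -0.4 0 0.46 0 0 0; -0.3 0 0.34 0 0 0; -0.13 0 0.15 0 0 0; 0 0 0 0 0 0"

```text
time: 58.25
tool_pos: [0.5152, -0.176, 0.0344]
ee_rot: [-3.141, -0.717, 0.381]
wrist_force: [0.4, -0.1, -2.5]
width: 0.0141
```

>>> step_arm --increments "-0.09 0 0.1 0 0 0; 0 0 0 0 0 0; 0 0 0 0 0 0"

```text
time: 58.55
tool_pos: [0.5156, -0.1764, 0.0339]
ee_rot: [3.14, -0.717, 0.382]
wrist_force: [-0.4, -0.5, -1.9]
width: 0.0142
```

>>> step_arm --increments "0 0 0 0 0 0; 0 0 0 0 0 0; 0 0 0 0 0 0; 0 0 0 0 0 0; 0 0 0 0 0 0" --claw -0.3

```text
time: 59.05
tool_pos: [0.5155, -0.1763, 0.0339]
ee_rot: [3.141, -0.717, 0.382]
wrist_force: [-0.4, 0.5, 0.4]
width: 0.0508
```

>>> step_arm --increments "0 0 -1.5 0 0 0; 0 0 -3 0 0 0; 0 0 -4 0 0 0; 0 0 -4 0 0 0; 0 2 -3 0 0 0"

```text
time: 59.55
tool_pos: [0.4272, -0.232, 0.1524]
ee_rot: [3.139, -0.717, 0.385]
wrist_force: [0.4, -0.3, 0.3]
width: 0.0612
```

>>> step_arm --increments "0 4 0 0 0 0; 0 4 0 0 0 0; 0 4 0 0 0 0; 0 3 0 0 0 0; 0 1 0 0 0 0"

```text
time: 60.05
tool_pos: [0.4885, -0.3836, 0.1502]
ee_rot: [3.141, -0.717, 0.381]
wrist_force: [-0.6, 0.3, -0.3]
width: 0.0613
```

```bash
python3 - <<'E' | grep -v '^\.*$'
from h import *
print(get_obs()['time'],get_obs()['tool_pos'])
jar("z1");balls("z1")
t=cv2.imread("pics/z1_top.png"); t0=cv2.imread("pics/top0.png"); h=cv2.cvtColor(t,cv2.COLOR_BGR2HSV)
m=cv2.inRange(h,(3,170,60),(15,255,255)); m[:, :185]=0;m[:,245:]=0;m[:140]=0;m[205:]=0
c=max(cv2.findContours(m,0,1)[0],key=cv2.contourArea); (u,v),r=cv2.minEnclosingCircle(c); print("funnel",u,v,r,px2w("top",u,v,.183))
print("pan vs first placing", np.abs(t.astype(int)-cv2.imread("pics/k5_top.png"))[165:225,300:345].mean())
print("stray change outside", [(n,int(np.abs(t.astype(int)-t0)[y0:y1,x0:x1].mean())) for n,x0,y0,x1,y1 in(("bowl",240,100,300,155),("purple1",250,160,290,198),("purple2",178,212,216,248),("gasket",260,212,292,246),("cap",125,218,155,248),("motor",80,120,152,195),("screwdr",380,125,405,195))])
E
```

```text
60.05 [ 0.48850043 -0.38355122  0.15016294]
jar tint px 161
............................#.....................
...............................##.................
.............................###..................
....................###.....#####.................
..................#####..#########................
..................################................
....................##############................
.....................#############................
......................#############...............
........................##########................
........................#####.####................
..........................###..##.................
...........................#......................
funnel 216.18923950195312 173.34860229492188 21.693864822387695 [0.59215517 0.16842115 0.183     ]
pan vs first placing 9.148641975308642
stray change outside [('bowl', 4), ('purple1', 4), ('purple2', 4), ('gasket', 5), ('cap', 3), ('motor', 4), ('screwdr', 5)]
```

```bash
python3 -c "
from bench import *
print(close_job())"
```

```text
the job is handed in; nothing more can be done
None
```

The job is handed in at about 60 s. All six melon balls appear to be in the jar, but I inferred that count and did not see six separate balls.

**What I did:**
- I gripped the scoop by its handle and carried it level to the funnel. I tipped it slowly to about 63°, but most of the balls bridged over the throat.
- Poking with the scoop's lip and corner freed one ball.
- I then set the scoop down near its start and freed the last four with the closed fingertips, at about 6 N.
- To keep the order asked, I then lifted the empty scoop about 2 cm, set it down again and moved the arm clear.

**What the last checks showed:**
- **Balls:** The funnel was empty, with balls visible below the throat. The jar showed one merged cluster, and no balls were in the pan or on the counter.
- **Jar and funnel:** The funnel was still seated, about 3 mm from where it started. The jar was last checked before the finger poke, when it had shifted less than 1 pixel.
- **Scoop:** It looked upright and empty after the first set-down. I did not view a picture after the second.
- **Other things:** The bowl, gasket, cap, screwdriver, decoy jars and motor were unchanged in the top view. I did not check the wooden spoon, and for the button I relied only on never going near it.

**What did not go well:**
- The first release of the scoop came before the last four balls were freed, which is why I lifted and set it down again.
- Some early pokes with the scoop pressed harder than the 3 to 8 N suggested, with about 14 N the highest. They moved the jar or funnel by no more than about 3 mm.

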